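Chock the tin and get the tamper back

ROBOT

A 6-joint arm with a two-finger parallel gripper is mounted at the origin on a cart in front of the work surface, level with it; the furniture and walls round the work are solid. World frame = base frame: x ahead of the robot, y to its left, z up, the work surface at z = 0. Lengths are in m, angles in rad, forces in N, time in s.
With the tool pointing down it reaches from about 0.375 to 0.975 m from the base axis. Payload 3.8 kg.
Tool frame: the origin (TCP) lies on the centre line of the jaws, within the pads' length; the fingertips stand 8 mm ahead of it and the grasp point (between the pads) lies 11 mm behind it; z points along the fingers, y is the line along which they close (so a half turn about z gives the same grasp; the last joint's range is limited). The gripper opens to 88 mm and grips with 3 to 60 N. Pads are 18 mm wide; open, the fingers measure 123 mm over their backs; the gripper's body (75 mm by 187 mm) begins 45 mm behind the grasp point.
Start: joints at [-1.316, 0.264, 1.604, -0, 1.274, -0.037], TCP at [0.194, -0.646, 0.214] pointing down, gripper open.
Joint ranges: [-2.63, 2.63], [-0.94, 2.18], [0.31, 2.57], [-1.31, 4.45], [0, 2.66], [-2.55, 2.55]. Speed limits (rad/s): [2.57, 2.57, 3.14, 3.14, 3.14, 3.14].

INTERFACE

Orientations are given as a unit quaternion [w, x, y, z].
In Python, from rig import ctrl gives the robot as it stands.
- The arm moves only by the tool step_arm, never from a script. Its argument "motion" is a list of rows, each a list of 7 numbers: the finger opening in m, from 0 to 0.0881, then the shift along the tool's x, y, z in m, then the turn, a rotation vector about the tool's x, y, z in degrees. A call has 1 to 5 rows; each row is the pose to reach, as a shift and turn from the pose commanded when the call began, along the tool's axes at that moment; what a row does not reach only later rows make up. A row lasts 1/12 s, in which the tool goes at most 41.7 mm and 7.16 degrees, less where a joint would pass 70% of its speed; a pose out of reach is approached as far as the arm can. A call with a gripper value outside its range is refused whole. The fingers move at their own pace and stop on an object; "newtons" is the grip in N (left out, the last holds). Time passes only in rows, so rows that repeat a pose let the fingers close. It gives the time, the measured TCP pose, the force, the opening and the grip force at its end, in the units of the state.
- ctrl.sense(): the state, without advancing time (a new reading comes with each control period).
- ctrl.capture(name): name is "scene" or "top" or "wrist"; returns (picture, depth): 400x640x3 uint8, red, green, blue; 400x640 float32, m along the optical axis (not along the pixel's ray), 0 where there is no reading.
- ctrl.camera_info(name): a dict with "fx", "fy", "cx", "cy" (pixels), "k1" (the pictures are not rectified: a ray, as slopes to the right and down, at radius r is drawn at 1 + k1 r^2 times it, then the intrinsics apply), "R" (3x3) and "t" (3): a world point X has camera coordinates R X + t. Camera axes: x right, y down, z forward; pixel columns grow to the right and rows downward; lengths in m; the calibration is good to about 2 mm. A picture is of the moment at which its call begins: read the wrist's pose just before it. camera_info takes no time and is no camera call; for the wrist camera it gives the pose at the moment of the call.
- ctrl.job_done(): hands the job in; it is judged then, once.
The state is a dict: "clock": time; "joint_pos": joint angles; "joint_velocities": joint speeds; "effort": joint torques, N m; "tcp_pos": TCP position; "tool_rot": TCP orientation; "wrist_force": force on the tool from outside, world axes, zero at the start; "moment": the same for the moment, N m; "opening": finger opening in m; "grasp_force": force on a finger pad.
Only numpy, scipy, OpenCV 4.12 (cv2) and the standard library are available. Lean on these libraries where they do the work, as an engineer would, in place of code of your own. Each camera call takes 0.05 s, during which the arm holds its last target. There are 200 camera calls.

TASK

The long tin on the sloping display stand would roll off: somebody stopped it with the tamper, which is needed again. Slide the wooden chock, thin end first, under the downhill side of the tin next to the tamper, push it home until the chock alone carries the tin and the tamper no longer bears on it, and take your hand off. Then draw the tamper out and set it down gently, upright, in the middle of the black tamping mat; the tin must stay within a centimetre of where it lay, straight across the stand.

Things in the scene. Friction and masses are not known exactly. Their poses are not given: they have to be found in the camera images.
- stand: Fixed wooden display stand; its plain deck, 220 mm deep and 270 mm wide, rises away from the robot at 0.13 rad. Origin: middle of the deck's upper face; x points straight up the slope, y left along the deck, z square off the deck. Lower front edge at x = -110 mm; a back rail 21 mm high at x = 98 to 110 mm.
- tin: Closed round metal biscuit tin with a brown wrapper, 62 mm in diameter, 200 mm long, about 0.6 kg, lying across the slope on the deck; it rolls down towards the robot if nothing holds it. Origin: its centre, 31 mm off the deck; y is the cylinder's axis (x and z turn as it rolls).
- chock: Dark wooden wedge, 100 mm long, 42 wide, 36 high, 0.2 kg, at first flat on the counter right of the stand. Origin: centre of the underside; x points from the square heel (-50 mm) to the 2 mm toe (+50 mm); top flat from heel to x = -9 mm (grip there, across 42 mm), then a 30 degree ramp. Flat on the deck it meets the tin about 61 mm downhill of the tin's axis. Friction keeps it where it is left.
- tamper: Tamper, 0.45 kg, 90 mm high, standing on the deck against the downhill side of the tin within 45 mm of its middle: steel base 58 mm in diameter, full width up to 8 mm high, tapering to the stem at 25 mm; wooden grip 27 to 35 mm thick, 30 to 86 mm up. Origin: centre of the underside, z up. The tin overhangs its base: draw it 15 mm or more down the slope before lifting.
- tamping_mat: Black rubber tamping mat, fixed on the counter in front of the stand, 100 mm (x) by 140 mm (y), 6 mm thick. Origin: centre of its underside.

How it is judged:
By the outcome, as a careful person would: the job done as asked, in the order asked, and still so for the second after the job is handed in, with the robot touching nothing.
It also fails if it takes over 59 s, if anything falls off the work surface, if the arm or the gripper's body presses on something with over 40 N, if the wrist force passes 120 N, or if a joint passes its speed limit or range.

## Working session

There is one attempt and no reset: what is moved stays moved. The work goes in short steps, Python scripts to look and compute and a tool call to move; the robot and the scene stay as the last step left them, time stands still between calls to the robot, and variables do not carry over. Pictures are saved under pics/ and viewed, at most 10 in all, crops included, and the job is handed in when it is done.

Besides the shell and the picture viewer there is one more tool, called after "Emit:" as name(argument=value, ...), one argument or row to a line, values as JSON. step_arm: Moves the arm, as the interface text tells. Its arguments: {"type":"object","properties":{"motion":{"type":"array"},"newtons":{"type":"number"}},"required":["motion"]}

```bash
mkdir -p pics; ls; cat > h.py <<'E'
import numpy as np, cv2
from rig import ctrl
from scipy.spatial.transform import Rotation as Ro
def cap(n):
    p,d=ctrl.capture(n); return p,d,ctrl.camera_info(n)
def rays(ci,uv):
    uv=np.asarray(uv,float).reshape(-1,2)
    q=np.c_[(uv[:,0]-ci['cx'])/ci['fx'],(uv[:,1]-ci['cy'])/ci['fy']]
    s=q.copy()
    for _ in range(10): s=q/(1+ci['k1']*(s**2).sum(1,keepdims=True))
    return np.c_[s,np.ones(len(s))]
def pts(ci,uv,depth):   # depth along axis
    return (rays(ci,uv)*np.asarray(depth).reshape(-1,1)-ci['t'])@np.asarray(ci['R'])
def onplane(ci,uv,n,c): # n.X=c
    R=np.asarray(ci['R']); o=-R.T@ci['t']; d=rays(ci,uv)@R
    return o+d*((c-o@n)/(d@n))[:,None]
def proj(ci,X):
    c=np.atleast_2d(X)@np.asarray(ci['R']).T+ci['t']; s=c[:,:2]/c[:,2:]
    s=s*(1+ci['k1']*(s**2).sum(1,keepdims=True))
    return s*[ci['fx'],ci['fy']]+[ci['cx'],ci['cy']]
def cloud(d,ci):
    v,u=np.mgrid[:400,:640]; uv=np.c_[u.ravel(),v.ravel()]
    P=pts(ci,uv,d.ravel()).reshape(400,640,3); P[d==0]=np.nan; return P
def state():
    s=ctrl.sense(); np.set_printoptions(precision=4,suppress=True)
    for k in ('clock','joint_pos','tcp_pos','tool_rot','wrist_force','opening','grasp_force'): print(k,np.round(s[k],4))
    return s
E
python3 - <<'E'
from h import *
s=state()
for n in('scene','top'):
    p,d,ci=cap(n); cv2.imwrite(f'pics/{n}0.png',p[:,:,::-1]); np.savez(f'{n}0.npz',p=p,d=d)
    print(n,{k:np.round(v,3).tolist() for k,v in ci.items()}, (d>0).mean())
E
```

```text
pics
clock 0.0
joint_pos [-1.3159  0.2647  1.6053  0.      1.2737 -0.0369]
tcp_pos [ 0.194  -0.6457  0.213 ]
tool_rot [-0.0011  0.9894  0.1454 -0.0001]
wrist_force [ 0.3502 -0.2537  0.2072]
opening 0.0879
grasp_force 0.0
scene {'fx': 495.922, 'fy': 495.922, 'cx': 327.626, 'cy': 197.526, 'k1': -0.157, 'R': [[-0.159, 0.987, -0.018], [0.666, 0.094, -0.74], [-0.729, -0.129, -0.672]], 't': [0.323, -0.288, 1.464]} 0.9955078125
top {'fx': 515.178, 'fy': 515.178, 'cx': 326.697, 'cy': 209.105, 'k1': 0.041, 'R': [[0.012, -1.0, 0.021], [-0.984, -0.015, -0.177], [0.177, -0.018, -0.984]], 't': [-0.249, 0.586, 1.238]} 0.99603125
```

View pics/scene0.png

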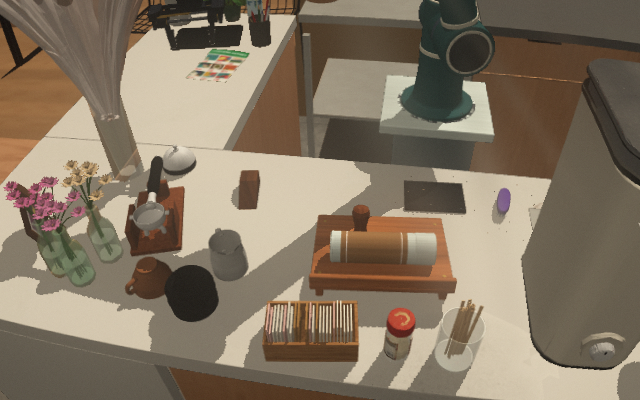

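View pics/top0.png

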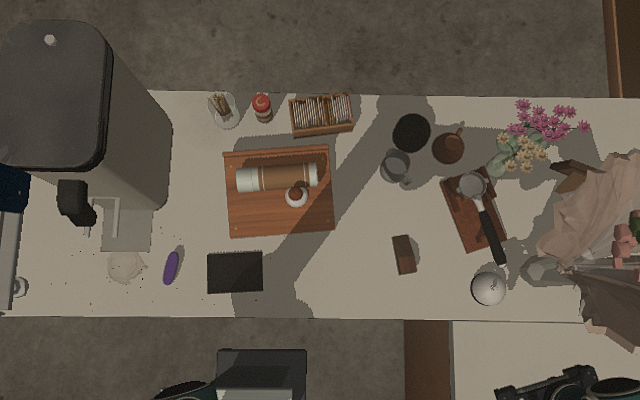

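The scene view looks back at the robot: stand around (385,255), tamper grip at (361,215), chock (249,188), mat (435,197). In the top view (up = +x, left = +y) the stand is at (280,190), tin (277,177), tamper (296,196), chock (404,254) and mat (235,272).

```bash
cat > m.py <<'E'
from h import *
np.set_printoptions(precision=4,suppress=True)
from scipy.optimize import least_squares
def rect(P):
    (c,wh,a)=cv2.minAreaRect(P.astype(np.float32)*1000); return np.round(c,1),np.round(wh,1),round(a,2)
boxes={'top':dict(stand=(215,140,345,245),chock=(385,228,424,282),mat=(200,243,270,300)),
       'scene':dict(stand=(300,205,465,300),chock=(230,160,270,215),mat=(395,172,475,220))}
for n in('top','scene'):
    z=np.load(n+'0.npz'); p,d=z['p'],z['d']; ci=ctrl.camera_info(n); P=cloud(d,ci)
    print('==',n,'cam',-np.asarray(ci['R']).T@ci['t'])
    hsv=cv2.cvtColor(p,cv2.COLOR_RGB2HSV)
    def box(b): m=np.zeros(d.shape,bool); m[b[1]:b[3],b[0]:b[2]]=1; return m&(d>0)
    b=boxes[n]
    m=box(b['mat']); q=P[m&(hsv[...,2]<75)]; print('mat',rect(q[:,:2]),'z',np.median(q[:,2])); q=P[m&(hsv[...,2]>120)]; print(' counter z',np.median(q[:,2]))
    m=box(b['chock']); q=P[m]; zc=np.median(q[q[:,2]<.012,2]); print('chock counter',zc)
    hi=q[q[:,2]>.031]; print(' top',rect(hi[:,:2]),np.median(hi[:,2]),len(hi)); al=q[q[:,2]>.006]; print(' all',rect(al[:,:2]),'mean',al.mean(0),'hi mean',hi.mean(0))
    # deck
    m=box(b['stand']); q=P[m]; 
    # plane RANSAC w/ slope prior
    best=None; rng=np.random.default_rng(0)
    for _ in range(400):
        t=q[rng.choice(len(q),3,0)]; nn=np.cross(t[1]-t[0],t[2]-t[0]); L=np.linalg.norm(nn)
        if L<1e-5: continue
        nn/=L; nn*=np.sign(nn[2])
        if abs(np.arccos(nn[2])-.13)>.04: continue
        k=(abs((q-t[0])@nn)<.003).sum()
        if best is None or k>best[0]: best=(k,nn,t[0])
    inl=q[abs((q-best[2])@best[1])<.003]; c=inl.mean(0); nn=np.linalg.svd(inl-c)[2][2]; nn*=np.sign(nn[2])
    inl=q[abs((q-c)@nn)<.003]; c=inl.mean(0); nn=np.linalg.svd(inl-c)[2][2]; nn*=np.sign(nn[2])
    print('deck n',nn,'ang',np.arccos(nn[2]),'yaw',np.degrees(np.arctan2(-nn[1],-nn[0])),'c',c,len(inl)); 
    yaw=np.arctan2(-nn[1],-nn[0])
    h=(q-c)@nn; dk=q[abs(h)<.004]; print(' deck rect world xy',rect(dk[:,:2]))
    # tin cylinder
    tin=q[(h>.015)&(h<.068)]
    def res(v,T): # axis: point (x0 in x at y=0 offset), params x0,slope,z0,slopez,
        y=T[:,1]-c[1]; a=np.array([v[1],1,v[3]]);a/=np.linalg.norm(a); o=np.array([v[0],c[1],v[2]]); w=T-o; w=w-np.outer(w@a,a); return np.linalg.norm(w,axis=1)-.031
    r=least_squares(res,[c[0]+.02,0,c[2]+.031,0],args=(tin,),loss='soft_l1',f_scale=.002); v=r.x
    a=np.array([v[1],1,v[3]]);a/=np.linalg.norm(a)
    good=tin[abs(res(v,tin))<.003]; s=(good-[v[0],c[1],v[2]])@a; lo,hi_=np.percentile(s,[.5,99.5])
    print('tin ctr',np.array([v[0],c[1],v[2]])+a*(lo+hi_)/2,'axis',a,'yawdeg',np.degrees(np.arctan2(-a[0],a[1])),'len',hi_-lo,'h above deck',(np.array([v[0],c[1],v[2]])-c)@nn,len(good))
    # tamper top
    tp=q[(h>.075)&(h<.1)]; print('tamper top pts',len(tp),'mean',tp.mean(0),'min',tp.min(0),'max',tp.max(0))
E
python3 m.py
```

```text
== top cam [ 0.3605 -0.2176  1.3267]
mat (array([426.2,  -3.8]), array([113. , 153.2]), 3.92) z 0.005187189856045199
 counter z -0.0006773935517218331
chock counter 0.0001264347172393052
 top (array([ 463.5, -442.8]), array([58.3, 42.8]), 9.26) 0.035270349089769844 319
 all (array([ 484.6, -443.5]), array([127.7,  98.7]), 1.53) mean [ 0.4773 -0.4384  0.0265] hi mean [ 0.4588 -0.4435  0.0353]
deck n [-0.1353 -0.0129  0.9907] ang 0.13637849779941497 yaw 5.443516858103037 c [ 0.6201 -0.1198  0.0287] 4389
 deck rect world xy (array([ 632.3, -119.3]), array([208.6, 269.7]), 5.51)
tin ctr [ 0.6693 -0.1152  0.0659] axis [-0.095   0.9955  0.003 ] yawdeg 5.451318515454083 len 0.19641906491858385 h above deck 0.03014800274038436 1489
tamper top pts 162 mean [ 0.6153 -0.1635  0.1147] min [ 0.6005 -0.1803  0.1027] max [ 0.6332 -0.1462  0.1225]
== scene cam [ 1.31   -0.1033  0.7769]
mat (array([433.8,  -7.6]), array([101.4, 136. ]), 4.74) z 0.00636222190517502
 counter z 0.00031665144517934547
chock counter 0.00069850025898429
 top (array([ 462.5, -441.3]), array([55.9, 40.6]), 10.41) 0.03601458331564543 261
 all (array([ 483.6, -437.3]), array([98.7, 41.1]), 10.23) mean [ 0.4863 -0.4356  0.0249] hi mean [ 0.4628 -0.4405  0.0357]
deck n [-0.1302 -0.0129  0.9914] ang 0.13122310134829795 yaw 5.668079611950936 c [ 0.6368 -0.1191  0.032 ] 4500
 deck rect world xy (array([610.7, -90.4]), array([273.2, 328.5]), 5.72)
tin ctr [ 0.7155 -0.1104  0.0903] axis [-0.0929  0.9957  0.0038] yawdeg 5.331083267336059 len 0.2580833613465258 h above deck 0.047491072417169336 1024
tamper top pts 210 mean [ 0.6238 -0.1615  0.1152] min [ 0.6041 -0.1785  0.1065] max [ 0.6367 -0.1451  0.1228]
```

```bash
cat >> h.py <<'E'
def rmat(s): w,x,y,z=s['tool_rot']; return Ro.from_quat([x,y,z,w])
def tool(yaw,tilt): # fingers down, tool x at yaw; tilt deg: body leans back, fingertips forward
    return Ro.from_euler('z',yaw,degrees=True)*Ro.from_euler('y',-tilt,degrees=True)*Ro.from_euler('x',180,degrees=True)
def goto(G,R):  # G grasp point world
    s=ctrl.sense(); R0=rmat(s); T=np.asarray(G)+.011*R.as_matrix()[:,2]
    dp=R0.inv().apply(T-s['tcp_pos']); dr=(R0.inv()*R).as_rotvec(degrees=True)
    print('clock',round(s['clock'],2),'shift',np.round(dp,4),'turn',np.round(dr,2),'| F',np.round(s['wrist_force'],1),'op',round(s['opening'],4),'g',round(s['grasp_force'],1))
    return dp,dr
def chock(P,yaw,x,z): # point in chock frame on counter
    a=np.radians(yaw); return np.array([P[0]+x*np.cos(a),P[1]+x*np.sin(a),z])
E
python3 - <<'E'
from h import *
R=tool(10.2,28); print(R.as_matrix())
goto(chock((.484,-.4375),10.2,-.038,.025)-R.as_matrix()[:,2]*.15,R)
E
```

```text
[[ 8.68993143e-01  1.77084740e-01  4.62051850e-01]
 [ 1.56356545e-01 -9.84195608e-01  8.31362498e-02]
 [ 4.69471563e-01  1.11022302e-16 -8.82947593e-01]]
clock 0.1 shift [ 0.2351 -0.1277  0.0657] turn [-1.7  27.97  6.36] | F [-0.4 -0.5  0.1] op 0.0879 g 0.0
```

Emit:
step_arm(
  motion=[
    [0.08,0.118,-0.064,0.02,-0.8,14,3.2],
    [0.08,0.2,-0.1,0.04,-1.3,22,5],
    [0.08,0.235,-0.128,0.066,-1.7,28,6.4],
    [0.08,0.235,-0.128,0.066,-1.7,28,6.4],
    [0.08,0.235,-0.128,0.066,-1.7,28,6.4],
  ],
)

```text
clock: 0.52
tcp_pos: [0.3344, -0.5016, 0.1634]
tool_rot: [-0.022, 0.966, 0.082, 0.243]
wrist_force: [-0.4, 0.4, -1.0]
opening: 0.0799
grasp_force: 0.0
```

Emit:
step_arm(
  motion=[
    [0.08,0,0,0,0,0,0],
  ],
)

```text
clock: 0.6
tcp_pos: [0.3374, -0.4947, 0.1614]
tool_rot: [-0.027, 0.966, 0.086, 0.241]
wrist_force: [-0.1, 0.8, 0.0]
opening: 0.0799
grasp_force: 0.0
```

```bash
python3 - <<'E'
from h import *
state()
p,d,ci=cap('wrist'); cv2.imwrite('pics/w1.png',p[:,:,::-1]); np.savez('w1.npz',p=p,d=d)
R=np.asarray(ci['R']);print('cam',-R.T@ci['t'],R,(d>0).mean(), ci['fx'],ci['k1'])
E
```

```text
clock 0.6
joint_pos [-1.3062  0.1189  1.9606  0.5564  1.0967 -0.1799]
tcp_pos [ 0.3374 -0.4947  0.1614]
tool_rot [-0.0269  0.9663  0.0855  0.2412]
wrist_force [-0.0632  0.7837  0.0058]
opening 0.0799
grasp_force 0.0
cam [ 0.3202 -0.5024  0.3477] [[ 0.1771 -0.9842 -0.006 ]
 [-0.9629 -0.172  -0.2079]
 [ 0.2036  0.0426 -0.9781]] 0.9959375 332.52770662711595 -0.01181976005978153
```

View pics/w1.png

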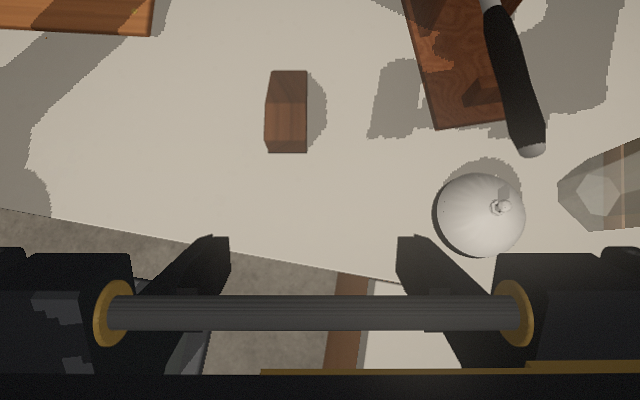

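The wrist view shows the chock at (286,112), heel edge at row 152 and toe at row 70, and the fingers at (212,260) and (412,260). Next I measure the chock from this closer place.

```bash
python3 - <<'E'
from h import *
z=np.load('w1.npz'); p,d=z['p'],z['d']; ci=ctrl.camera_info('wrist'); P=cloud(d,ci)
m=np.zeros(d.shape,bool); m[60:162,250:330]=1; q=P[m&(d>0)]
print('counter',np.median(q[q[:,2]<.01,2]))
hi=q[(q[:,2]>.034)]; al=q[q[:,2]>.005]
for t in(hi,al): print(len(t),np.median(t[:,2]),cv2.minAreaRect((t[:,:2]*1000).astype(np.float32)))
R=tool(9.8,28)
goto(chock((.484,-.4375),10,-.038,.025)-R.as_matrix()[:,2]*.10,R)
E
```

```text
counter 0.002336025391426347
1860 0.0380919472261111 ((458.51409912109375, -446.37762451171875), (49.57678985595703, 42.194156646728516), 9.884198188781738)
3370 0.03653073575932493 ((482.5221862792969, -442.16998291015625), (99.86724090576172, 42.347904205322266), 10.045211791992188)
clock 0.65 shift [ 0.0386 -0.0337  0.0885] turn [-0.49 -0.01  0.3 ] | F [ 0.2 -0.2  0.1] op 0.0796 g 0.0
```

```bash
python3 - <<'E'
from h import *
R=tool(10,28)
goto(chock((.483,-.4395),10,-.038,.025),R)
E
```

```text
clock 0.65 shift [ 0.0374 -0.031   0.1879] turn [-0.4  -0.01  0.12] | F [ 0.2 -0.2  0.1] op 0.0796 g 0.0
```

Emit:
step_arm(
  motion=[
    [0.08,0.02,-0.018,0.03,0,0,0],
    [0.08,0.037,-0.031,0.06,-0.4,0,0],
    [0.08,0.037,-0.031,0.1,-0.4,0,0],
    [0.08,0.037,-0.031,0.135,-0.4,0,0],
    [0.08,0.037,-0.031,0.16,-0.4,0,0],
  ],
)

```text
clock: 1.07
tcp_pos: [0.4387, -0.4532, 0.041]
tool_rot: [-0.017, 0.967, 0.086, 0.241]
wrist_force: [-1.0, 0.8, 0.4]
opening: 0.0799
grasp_force: 0.0
```

Emit:
step_arm(
  motion=[
    [0.08,0,0,0,0,0,0],
    [0.08,0,0,0,0,0,0],
  ],
)

```text
clock: 1.23
tcp_pos: [0.4378, -0.4532, 0.0417]
tool_rot: [-0.018, 0.967, 0.086, 0.241]
wrist_force: [0.4, 0.8, 0.1]
opening: 0.0799
grasp_force: 0.0
```

```bash
python3 - <<'E'
from h import *
R=tool(10,28)
goto(chock((.483,-.4395),10,-.038,.025),R)
E
```

```text
clock 1.23 shift [ 0.     -0.0058  0.0299] turn [0.27 0.02 0.2 ] | F [0.4 0.8 0.1] op 0.0799 g 0.0
```

Emit:
step_arm(
  motion=[
    [0.08,0,-0.006,0.02,0,0,0],
    [0.08,0,-0.006,0.03,0,0,0],
    [0.05,0,-0.006,0.03,0,0,0],
    [0.035,0,-0.006,0.03,0,0,0],
    [0.035,0,-0.006,0.03,0,0,0],
  ],
  newtons=30,
)

```text
clock: 1.65
tcp_pos: [0.4507, -0.447, 0.0177]
tool_rot: [-0.016, 0.966, 0.085, 0.242]
wrist_force: [-0.5, -1.0, -0.3]
opening: 0.062
grasp_force: 0.0
```

Emit:
step_arm(
  motion=[
    [0.035,0,0,0,0,0,0],
    [0.035,0,0,0,0,0,0],
    [0.035,0,0,0,0,0,0],
    [0.035,0,0,0,0,0,0],
  ],
)

```text
clock: 1.98
tcp_pos: [0.4506, -0.4456, 0.0167]
tool_rot: [-0.017, 0.966, 0.085, 0.242]
wrist_force: [-1.4, 0.7, 3.7]
opening: 0.0359
grasp_force: 1.3
```

```bash
python3 - <<'E'
from h import *
state()
p,d,ci=cap('wrist'); cv2.imwrite('pics/w2.png',p[:,:,::-1])
E
```

```text
clock 1.9833
joint_pos [-1.0794  0.2999  2.0589  0.7136  0.7469 -0.2103]
tcp_pos [ 0.4506 -0.4456  0.0167]
tool_rot [-0.0172  0.9664  0.0854  0.2418]
wrist_force [-1.4325  0.6743  3.7358]
opening 0.0359
grasp_force 1.2985
```

View pics/w2.png

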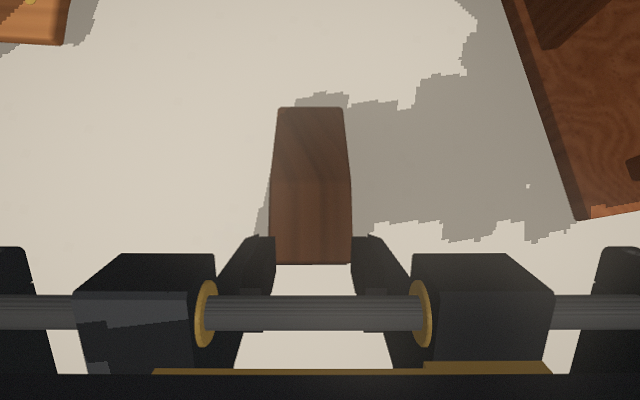

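The chock (270–352, rows 107–263) sits just ahead of the fingertips (275,240)/(352,240). The opening of 36 mm is below the chock's 42 mm, so the grasp is doubtful. I'll check with depth.

```bash
python3 - <<'E'
from h import *
def ch(n,b):
    p,d,ci=cap(n); P=cloud(d,ci); m=np.zeros(d.shape,bool); m[b[1]:b[3],b[0]:b[2]]=1; q=P[m&(d>0)]
    print(n,'z',np.percentile(q[:,2],[5,50,95])); al=q[q[:,2]>.034]; print(cv2.minAreaRect((al[:,:2]*1000).astype(np.float32)),np.median(al[:,2])); return P,d
P,d=ch('wrist',(276,108,350,262))
P2,_=ch('scene',(225,165,275,205))
R=rmat(ctrl.sense()).as_matrix(); 
for v in (238,245,255,262,270,280): print(v,[np.round(P[v,u],3).tolist() for u in (262,268,310,356,362)])
print('grasp pt',ctrl.sense()['tcp_pos']-.011*R[:,2], ctrl.sense()['opening'],ctrl.sense()['grasp_force'])
E
```

```text
wrist z [0.00644577 0.03561537 0.03733631]
((458.68450927734375, -443.562744140625), (46.0627326965332, 37.95513916015625), 9.904407501220703) 0.0364612799747053
scene z [-0.00170917  0.00160104  0.0380982 ]
((459.12335205078125, -447.9052429199219), (60.9516716003418, 54.9537467956543), 83.94200897216797) 0.037123074672266235
238 [[0.442, -0.422, 0.044], [0.443, -0.425, 0.045], [0.447, -0.444, 0.037], [0.45, -0.466, 0.044], [0.45, -0.469, 0.044]]
245 [[0.439, -0.424, 0.051], [0.439, -0.427, 0.05], [0.443, -0.445, 0.036], [0.446, -0.465, 0.052], [0.446, -0.468, 0.052]]
255 [[0.434, -0.426, 0.061], [0.435, -0.429, 0.061], [0.439, -0.446, 0.036], [0.441, -0.465, 0.06], [0.442, -0.467, 0.061]]
262 [[0.432, -0.428, 0.066], [0.432, -0.43, 0.063], [0.435, -0.446, 0.036], [0.438, -0.465, 0.061], [0.438, -0.467, 0.066]]
270 [[0.429, -0.429, 0.073], [0.429, -0.43, 0.06], [0.431, -0.447, -0.0], [0.435, -0.466, 0.059], [0.435, -0.467, 0.07]]
280 [[0.426, -0.431, 0.077], [0.425, -0.431, 0.058], [0.426, -0.448, 0.001], [0.431, -0.467, 0.057], [0.432, -0.466, 0.078]]
grasp pt [ 0.44549619 -0.44604191  0.02626753] 0.034729282281849606 2.276728868018836
```

Emit:
step_arm(
  motion=[
    [0.0,0,0,0,0,0,0],
    [0.0,0,0,0,0,0,0],
    [0.0,0,0,0,0,0,0],
  ],
  newtons=30,
)

```text
clock: 2.38
tcp_pos: [0.4507, -0.4457, 0.0168]
tool_rot: [-0.017, 0.966, 0.085, 0.242]
wrist_force: [-2.7, 1.2, 4.9]
opening: 0.0169
grasp_force: 2.9
```

```bash
python3 - <<'E'
from h import *
state(); print(ctrl.sense()['moment'])
p,d,ci=cap('wrist'); q,_,_=cap('scene'); q=cv2.resize(q[130:260,170:330],None,fx=3,fy=3)
o=np.zeros((400+390,640,3),np.uint8); o[:400]=p; o[400:,:480]=q
cv2.imwrite('pics/w3.png',cv2.resize(o[:,:,::-1],(486,600)))
E
```

```text
clock 2.3833
joint_pos [-1.0793  0.2999  2.0588  0.7135  0.7468 -0.2104]
tcp_pos [ 0.4507 -0.4457  0.0168]
tool_rot [-0.0171  0.9664  0.0855  0.2418]
wrist_force [-2.7038  1.1961  4.8595]
opening 0.0169
grasp_force 2.8816
[0.2618 0.2389 0.1175]
```

View pics/w3.png

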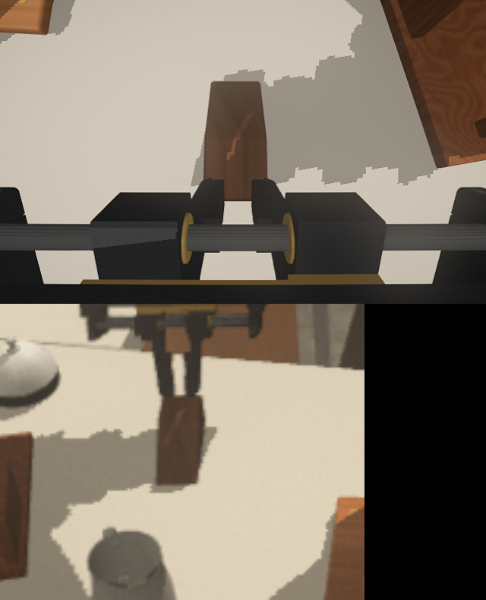

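```bash
python3 - <<'E'
from h import *
s=ctrl.sense(); R=rmat(s).as_matrix(); ci=ctrl.camera_info('wrist'); o=s['opening']
for tz in(-.03,-.011,.008):
  for tx in (-.009,.009): print(tz,tx,proj(ci,s['tcp_pos']+R@[tx,o/2,tz]).round(),proj(ci,s['tcp_pos']+R@[tx,-o/2,tz]).round())
# finger points in tool frame
p,d,ci=cap('wrist'); P=cloud(d,ci)
for u,v in [(285,242),(280,250),(280,260),(340,242),(346,255),(300,190)]: print(u,v,R.T@(P[v,u]-s['tcp_pos']),p[v,u])
z=np.load('w1.npz'); P=None
E
```

```text
-0.03 -0.009 [[322. 276.]] [[303. 277.]]
-0.03 0.009 [[323. 241.]] [[303. 241.]]
-0.011 -0.009 [[321. 258.]] [[304. 258.]]
-0.011 0.009 [[322. 226.]] [[304. 226.]]
0.008 -0.009 [[321. 243.]] [[305. 243.]]
0.008 0.009 [[321. 214.]] [[305. 214.]]
285 242 [ 0.01092528 -0.0121209  -0.03489767] [50 45 42]
280 250 [ 0.01119745 -0.0134993  -0.04366956] [48 45 42]
280 260 [ 0.00918562 -0.01307656 -0.04876866] [46 44 42]
340 242 [ 0.01084579  0.01225714 -0.03482913] [45 42 36]
346 255 [ 0.01110273  0.01362204 -0.04826247] [43 41 37]
300 190 [ 0.027892   -0.00620471 -0.00926806] [90 65 49]
```

```bash
python3 - <<'E'
from h import *
s=ctrl.sense(); R=rmat(s).as_matrix()
p,d,ci=cap('scene'); P=cloud(d,ci)
# scene: fingers px: crop (160..200)/3+170 etc
for v in range(150,176,2):
    print(v,[(np.round(R.T@(P[v,u]-s['tcp_pos']),3).tolist(),int(p[v,u].max())) for u in (225,235)])
print('exp tip scene',[proj(ci,s['tcp_pos']+R@[.009,y,.008]).round() for y in(.01,-.01)])
z=np.load('w1.npz'); p,d=z['p'],z['d']
# w1 in tool frame: use rigid camera->tool from now
cw=ctrl.camera_info('wrist'); c=(rays(cw,[(215,238),(222,245),(215,250),(405,240),(412,250)])*np.array([[d[v,u]] for u,v in [(215,238),(222,245),(215,250),(405,240),(412,250)]]))
W=(c-cw['t'])@np.asarray(cw['R']); print((W-s['tcp_pos'])@R)
E
```

```text
150 [([-0.136, 0.081, -0.053], 194), ([-0.285, 0.081, -0.03], 118)]
152 [([-0.128, 0.079, -0.049], 221), ([-0.125, 0.052, -0.049], 220)]
154 [([-0.119, 0.078, -0.045], 222), ([-0.12, 0.052, -0.044], 219)]
156 [([-0.111, 0.076, -0.041], 222), ([-0.111, 0.05, -0.041], 222)]
158 [([-0.103, 0.075, -0.037], 220), ([-0.101, 0.049, -0.037], 221)]
160 [([-0.101, 0.075, -0.032], 222), ([-0.098, 0.049, -0.032], 220)]
162 [([-0.092, 0.074, -0.029], 223), ([-0.089, 0.047, -0.029], 220)]
164 [([-0.084, 0.072, -0.025], 222), ([-0.084, 0.046, -0.024], 221)]
166 [([-0.077, 0.071, -0.021], 222), ([-0.07, 0.044, -0.022], 221)]
168 [([-0.067, 0.069, -0.018], 223), ([-0.069, 0.044, -0.017], 222)]
170 [([-0.064, 0.069, -0.013], 222), ([-0.062, 0.043, -0.013], 220)]
172 [([-0.058, 0.068, -0.009], 221), ([-0.05, 0.041, -0.01], 220)]
174 [([-0.05, 0.067, -0.006], 220), ([-0.047, 0.041, -0.006], 222)]
exp tip scene [array([[244., 184.]]), array([[253., 184.]])]
[[ 0.00940814 -0.04564041 -0.02671953]
 [ 0.00958464 -0.04017659 -0.03496975]
 [ 0.00970004 -0.04176327 -0.04035418]
 [ 0.00967872  0.04245849 -0.03005328]
 [ 0.00967081  0.04263678 -0.04064834]]
```

Emit:
step_arm(
  motion=[
    [0.03,0,0,-0.03,0,0,0],
    [0.06,0,0,-0.06,0,0,0],
    [0.08,0,0,-0.06,0,0,0],
    [0.08,0,0,-0.06,0,0,0],
    [0.08,0,0,-0.06,0,0,0],
  ],
)

```text
clock: 3.0
tcp_pos: [0.4227, -0.4499, 0.0687]
tool_rot: [-0.017, 0.966, 0.085, 0.242]
wrist_force: [0.9, 0.2, -0.8]
opening: 0.0327
grasp_force: 0.0
```

```bash
python3 - <<'E'
from h import *
s=state(); R=rmat(s).as_matrix(); o=s['opening']
for n in('scene','wrist','top'):
    p,d,ci=cap(n); P=(cloud(d,ci)-s['tcp_pos'])@R
    m=(abs(P[...,0])<.025)&(abs(P[...,1])<.07)&(P[...,2]>-.07)&(P[...,2]<.015)&(p.max(2)<90)
    for sg in (1,-1):
        k=P[m&(sg*P[...,1]>.02)]
        if len(k)>5: print(n,sg,len(k),'x',np.percentile(k[:,0],[2,98]),'y',np.percentile(k[:,1],[2,98]),'z',np.percentile(k[:,2],[2,50,90,98]))
    if n=='scene': cv2.imwrite('pics/s4.png',cv2.resize(p[90:230,160:340,::-1],None,fx=4,fy=4)); print([proj(ci,s['tcp_pos']+R@[.009,y,z]).round() for y in(.04,-.04) for z in(-.03,.008)])
E
```

```text
clock 3.0
joint_pos [-1.1284  0.2058  2.0571  0.6482  0.8441 -0.1643]
tcp_pos [ 0.4227 -0.4499  0.0687]
tool_rot [-0.0172  0.9665  0.0851  0.2416]
wrist_force [ 0.9211  0.1646 -0.7871]
opening 0.0327
grasp_force 0.0
scene 1 88 x [0.0041 0.0144] y [0.0203 0.0314] z [-0.0695 -0.0507 -0.0318 -0.0285]
scene -1 111 x [-0.0066  0.0131] y [-0.035  -0.0201] z [-0.0681 -0.0508 -0.0323 -0.0278]
[array([[230., 144.]]), array([[231., 160.]]), array([[264., 143.]]), array([[264., 159.]])]
wrist 1 1775 x [0.0066 0.011 ] y [0.0202 0.0327] z [-0.0694 -0.0551 -0.0343 -0.0273]
wrist -1 2175 x [-0.0043  0.011 ] y [-0.0341 -0.0202] z [-0.0693 -0.0538 -0.0344 -0.0272]
top 1 70 x [-0.005   0.0119] y [0.0204 0.0349] z [-0.069  -0.0463 -0.0301 -0.0261]
top -1 23 x [0.0069 0.0112] y [-0.0331 -0.0209] z [-0.0454 -0.0364 -0.0271 -0.0257]
```

View pics/s4.png

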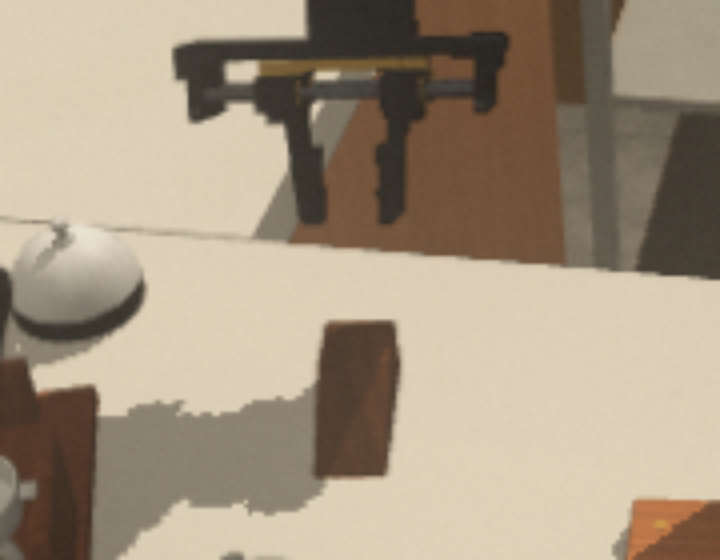

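The scene crop shows the free fingers ending at (312,222)/(390,222), well above the chock at (355,400). All three cameras put the fingertips 35 mm behind where the reported TCP implies, so the real grasp point is about 46 mm behind the reported TCP. I'll correct the helper and grasp again.

```bash
sed -i 's/+\.011\*R\.as_matrix/+.046*R.as_matrix/' h.py; python3 - <<'E'
from h import *
goto(chock((.483,-.441),9.9,-.038,.025),tool(9.9,28))
p,d,ci=cap('wrist'); P=cloud(d,ci); m=np.zeros(d.shape,bool); m[90:225,230:380]=1
q=P[m&(P[...,2]>.006)&(P[...,2]<.05)&(p.max(2)<140)]; hi=q[q[:,2]>.0345]
for t in(q,hi): print(len(t),np.median(t[:,2]),cv2.minAreaRect((t[:,:2]*1000).astype(np.float32)))
E
```

```text
clock 3.15 shift [0.0001 0.0023 0.0943] turn [0.22 0.01 0.24] | F [0.4 0.3 0.1] op 0.0447 g 0.0
6886 0.03577828476161847 ((481.7707214355469, -438.5908508300781), (95.49407958984375, 41.64044952392578), 10.038744926452637)
4017 0.036567769482454784 ((458.1714172363281, -442.7930603027344), (47.310123443603516, 41.58607482910156), 10.247345924377441)
```

Emit:
step_arm(
  motion=[
    [0.08,0,0.001,0.01,0,0,0],
    [0.08,0,0.001,0.02,0,0,0],
    [0.08,0,0.001,0.03,0,0,0],
    [0.08,0,0.001,0.04,0,0,0],
    [0.08,0,0.001,0.04,0,0,0],
  ],
)

```text
clock: 3.62
tcp_pos: [0.4415, -0.4457, 0.0307]
tool_rot: [-0.02, 0.967, 0.085, 0.241]
wrist_force: [-0.1, -0.2, -0.7]
opening: 0.0797
grasp_force: 0.0
```

Emit:
step_arm(
  motion=[
    [0.075,0,0,0.02,0,0,0],
    [0.075,0,0,0.04,0,0,0],
    [0.075,0,0,0.054,0,0,0],
    [0.055,0,0,0.054,0,0,0],
    [0.03,0,0,0.054,0,0,0],
  ],
)

```text
clock: 4.03
tcp_pos: [0.4666, -0.4432, -0.0145]
tool_rot: [-0.018, 0.967, 0.086, 0.241]
wrist_force: [1.0, 0.2, 0.6]
opening: 0.0635
grasp_force: 0.0
```

Emit:
step_arm(
  motion=[
    [0.03,0,0,0,0,0,0],
    [0.03,0,0,0,0,0,0],
    [0.03,0,0,0,0,0,0],
    [0.03,0,0,0,0,0,0],
    [0.03,0,0,0,0,0,0],
  ],
  newtons=30,
)

```text
clock: 4.45
tcp_pos: [0.4665, -0.4441, -0.0129]
tool_rot: [-0.017, 0.966, 0.085, 0.242]
wrist_force: [-3.6, 1.8, 5.1]
opening: 0.0418
grasp_force: 29.8
```

```bash
cat > st.py <<'E'
from h import *
from scipy.optimize import least_squares
def measure(names=('top','scene'),yaw=5.5,O0=(.6380,-.119,.0312),verbose=True):
    """stand frame F (nominal); returns F, and per-view tin/tamper in F"""
    F=Ro.from_euler('z',yaw,degrees=True)*Ro.from_euler('y',-.13); out={}
    for n in names:
        p,d,ci=cap(n); S=F.inv().apply((cloud(d,ci)-O0).reshape(-1,3))
        S=S[~np.isnan(S[:,0])]; S=S[(abs(S[:,0])<.13)&(abs(S[:,1])<.15)&(abs(S[:,2])<.13)]
        dk=S[(abs(S[:,2])<.006)&(S[:,0]<-.04)&(S[:,0]>-.1)&(S[:,1]>.06)&(S[:,1]<.125)]
        h0=np.median(dk[:,2]) if len(dk)>20 else np.nan
        t=S[(S[:,2]>.025)&(S[:,2]<.068)&(S[:,0]>-.01)&(S[:,0]<.08)&(abs(S[:,1])<.115)]
        f=lambda v:np.hypot(t[:,0]-v[0]-v[1]*t[:,1],t[:,2]-v[2])-.031
        v=least_squares(f,[.035,0,.031],loss='soft_l1',f_scale=.0015).x; g=t[abs(f(v))<.003]
        yl,yh=np.percentile(g[:,1],[.3,99.7])
        tp=S[(S[:,2]>.078)&(S[:,2]<.1)]
        out[n]=dict(deck=h0,tin_x=v[0]+v[1]*(yl+yh)/2,tin_yaw=np.degrees(np.arctan(-v[1])),tin_h=v[2],tin_y=((yl+yh)/2),len=yh-yl,tamp=cv2.minAreaRect((tp[:,:2]*1000).astype(np.float32))[:2] if len(tp)>5 else None,ttop=np.percentile(tp[:,2],90) if len(tp)>5 else None)
        if verbose: print(n,{k:(np.round(x,4) if not isinstance(x,tuple) else np.round(x,1).tolist()) for k,x in out[n].items()})
    return F,np.array(O0),out
if __name__=='__main__':
    np.set_printoptions(precision=4,suppress=True); measure()
    # deck edges in F, top view
E
python3 st.py; python3 - <<'E'
from h import *
s=state(); R=rmat(s).as_matrix(); g=s['tcp_pos']-.046*R[:,2]; print('grasp',g,'yaw',np.degrees(np.arctan2(R[1,0],R[0,0])),'tilt',np.degrees(np.arctan2(R[2,0],np.hypot(*R[:2,0]))),R[2,1])
E
```

```text
top {'deck': np.float64(-0.0), 'tin_x': np.float64(0.0333), 'tin_yaw': np.float64(0.2534), 'tin_h': np.float64(0.0304), 'tin_y': np.float64(0.0007), 'len': np.float64(0.1968), 'tamp': [[-15.7, -41.6], [32.7, 30.7]], 'ttop': np.float64(0.091)}
scene {'deck': np.float64(0.0008), 'tin_x': np.float64(0.033), 'tin_yaw': np.float64(-0.0727), 'tin_h': np.float64(0.0316), 'tin_y': np.float64(0.0026), 'len': np.float64(0.1974), 'tamp': [[-11.0, -40.7], [30.5, 33.1]], 'ttop': np.float64(0.091)}
clock 4.55
joint_pos [-1.053   0.3583  2.0522  0.7572  0.6963 -0.2429]
tcp_pos [ 0.4665 -0.4441 -0.0129]
tool_rot [-0.0171  0.9664  0.0855  0.2419]
wrist_force [-4.5457  2.0088  5.9124]
opening 0.0418
grasp_force 29.8254
grasp [ 0.4452 -0.4475  0.0276] yaw 10.240986304708949 tilt 28.063427049011164 0.008205980717427945
```

```bash
cat > ck.py <<'E'
from h import *
F=Ro.from_euler('z',5.5,degrees=True)*Ro.from_euler('y',-.13); O=np.array([.638,-.119,.0312])
Rg=Ro.from_quat([.9664,.0855,.2419,-.0171]); Rtc=Ro.from_euler('z',-10.24,degrees=True)*Rg
gc=np.array([-.0376,0,.0276])
def to_chock(p): return goto(O+F.apply(np.array(p)+gc),F*Rtc)
def where():
    s=ctrl.sense(); R=rmat(s); g=s['tcp_pos']-.046*R.as_matrix()[:,2]
    C=R*Rtc.inv(); E=F.inv()*C
    print('chock(F) pos',np.round(F.inv().apply(g-C.apply(gc)-O),4),'rot',np.round(E.as_rotvec(degrees=True),2),'F force',np.round(F.inv().apply(s['wrist_force']),1),'g',round(s['grasp_force'],1),'op',round(s['opening'],4),'t',round(s['clock'],2))
E
python3 - <<'E'
from ck import *
where(); to_chock((-.10,.012,.06))
s=ctrl.sense(); print('up tool',rmat(s).inv().apply([0,0,.07]))
E
```

```text
chock(F) pos [-0.1884 -0.3054 -0.0068] rot [0.31 7.44 4.73] F force [-3.5  2.4  6.4] g 29.8 op 0.0418 t 4.55
clock 4.55 shift [ 0.1299 -0.3108 -0.0194] turn [-2.5   7.41  4.1 ] | F [-4.5  2.   5.9] op 0.0418 g 29.8
up tool [ 0.03293141  0.00057442 -0.06176724]
```

Emit:
step_arm(
  motion=[
    [0.03,0.016,0,-0.03,0,0,0],
    [0.03,0.033,0,-0.062,0,0,0],
    [0.03,0.041,-0.03,-0.058,-0.3,0.8,0.4],
    [0.03,0.05,-0.065,-0.054,-0.5,1.6,0.8],
    [0.03,0.059,-0.1,-0.05,-0.8,2.4,1.3],
  ],
)

```text
clock: 4.97
tcp_pos: [0.4776, -0.3405, 0.0584]
tool_rot: [-0.014, 0.962, 0.072, 0.263]
wrist_force: [-0.8, 0.1, -1.8]
opening: 0.0423
grasp_force: 29.8
```

```bash
python3 - <<'E'
from ck import *
where(); to_chock((-.10,.012,.06))
E
```

```text
chock(F) pos [-0.1588 -0.2038  0.062 ] rot [0.07 4.98 3.11] F force [-1.   0.2 -1.7] g 29.8 op 0.0423 t 4.97
clock 4.97 shift [ 0.0642 -0.2134  0.0299] turn [-1.53  4.95  2.75] | F [-0.8  0.1 -1.8] op 0.0423 g 29.8
```

Emit:
step_arm(
  motion=[
    [0.03,0.01,-0.036,0.005,-0.3,1,0.5],
    [0.03,0.02,-0.072,0.01,-0.5,2,1],
    [0.03,0.03,-0.108,0.015,-0.8,3,1.4],
    [0.03,0.042,-0.144,0.02,-1.1,4,1.9],
    [0.03,0.053,-0.18,0.025,-1.3,5,2.4],
  ],
)

```text
clock: 5.38
tcp_pos: [0.5079, -0.1519, 0.0607]
tool_rot: [-0.013, 0.951, 0.048, 0.305]
wrist_force: [1.1, -0.3, -1.8]
opening: 0.0423
grasp_force: 29.8
```

Emit:
step_arm(
  motion=[
    [0.03,0.011,-0.033,0.005,-0.2,0,0.3],
    [0.03,0.011,-0.033,0.005,-0.2,0,0.3],
    [0.03,0.011,-0.033,0.005,-0.2,0,0.3],
  ],
)

```text
clock: 5.63
tcp_pos: [0.5167, -0.1163, 0.0628]
tool_rot: [-0.013, 0.951, 0.048, 0.304]
wrist_force: [0.2, 0.3, -1.7]
opening: 0.0415
grasp_force: 29.8
```

```bash
python3 - <<'E'
from ck import *
from st import measure
where(); to_chock((-.10,.012,.06)); to_chock((-.075,.012,.006)); measure()
for n in('scene',):
    p,d,ci=cap(n); cv2.imwrite('pics/s5.png',cv2.resize(p[120:320,270:490,::-1],None,fx=3,fy=3)) 
E
```

```text
chock(F) pos [-0.0994  0.0148  0.0599] rot [0.19 0.07 0.47] F force [-0.   0.3 -1.7] g 29.8 op 0.0415 t 5.63
clock 5.63 shift [-0.0005  0.0027 -0.0004] turn [-0.39  0.06  0.32] | F [ 0.2  0.3 -1.7] op 0.0415 g 29.8
clock 5.63 shift [-0.0038  0.0025  0.059 ] turn [-0.39  0.06  0.32] | F [ 0.2  0.3 -1.7] op 0.0415 g 29.8
top {'deck': np.float64(-0.0002), 'tin_x': np.float64(0.0333), 'tin_yaw': np.float64(0.2303), 'tin_h': np.float64(0.0303), 'tin_y': np.float64(0.0007), 'len': np.float64(0.1971), 'tamp': [[-66.7, -6.7], [68.2, 153.3]], 'ttop': np.float64(0.0965)}
scene {'deck': np.float64(0.0007), 'tin_x': np.float64(0.0331), 'tin_yaw': np.float64(-0.0626), 'tin_h': np.float64(0.0314), 'tin_y': np.float64(0.0027), 'len': np.float64(0.1976), 'tamp': [[-65.1, -5.2], [70.3, 154.4]], 'ttop': np.float64(0.0966)}
```

View pics/s5.png

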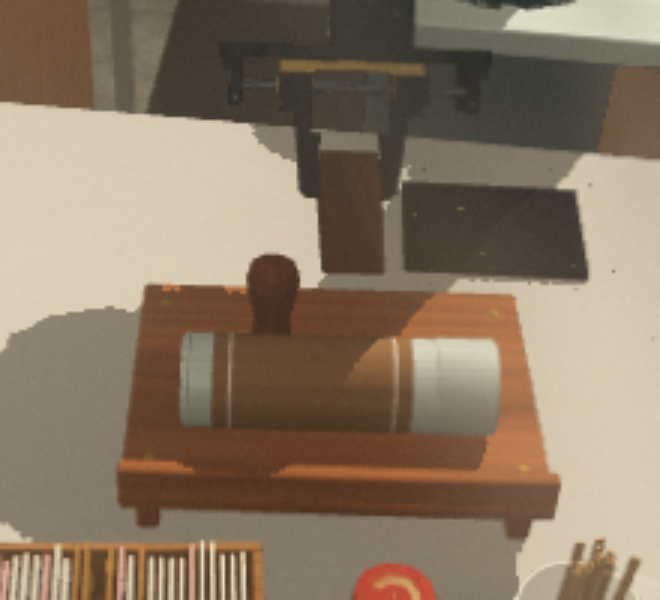

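The scene crop shows the held chock at (350,210), left (image right) of the tamper grip (273,290), aligned with the stand. I check the body clearance against the tamper, then lower.

```bash
python3 - <<'E'
from ck import *
for n in('scene','top'):
    p,d,ci=cap(n); S=F.inv().apply((cloud(d,ci)-O).reshape(-1,3)); S=S[~np.isnan(S[:,0])]
    S=S[(S[:,0]<-.04)&(S[:,0]>-.25)&(abs(S[:,1])<.13)&(S[:,2]>.0)&(S[:,2]<.25)]
    r=S-[-.0994,.0148,.0599]
    for a in np.arange(.0,.17,.015):
        k=r[(r[:,2]>a)&(r[:,2]<a+.015)&(r[:,1]<-.03)]
        if len(k)>3: print(n,round(a,3),len(k),'x max',k[:,0].max().round(3),'y min',k[:,1].min().round(3))
E
```

```text
scene 0.015 38 x max -0.015 y min -0.039
scene 0.03 44 x max -0.024 y min -0.042
scene 0.045 41 x max -0.033 y min -0.042
scene 0.06 55 x max -0.041 y min -0.058
scene 0.075 64 x max -0.027 y min -0.088
scene 0.09 214 x max -0.026 y min -0.093
scene 0.105 175 x max -0.037 y min -0.096
scene 0.12 4 x max -0.045 y min -0.081
scene 0.15 31 x max -0.078 y min -0.039
scene 0.165 25 x max -0.093 y min -0.04
top 0.015 15 x max -0.019 y min -0.041
top 0.03 9 x max -0.026 y min -0.041
top 0.06 25 x max -0.074 y min -0.069
top 0.075 160 x max -0.03 y min -0.097
top 0.09 380 x max -0.03 y min -0.099
top 0.105 263 x max -0.038 y min -0.099
top 0.12 8 x max -0.047 y min -0.096
top 0.15 42 x max -0.078 y min -0.043
top 0.165 9 x max -0.079 y min -0.042
```

Emit:
step_arm(
  motion=[
    [0.03,-0.001,0.003,0.02,-0.4,0,0.3],
    [0.03,-0.002,0.003,0.04,-0.4,0,0.3],
    [0.03,-0.003,0.003,0.05,-0.4,0,0.3],
    [0.03,-0.004,0.003,0.057,-0.4,0,0.3],
    [0.03,-0.004,0.003,0.057,-0.4,0,0.3],
  ],
)

```text
clock: 6.3
tcp_pos: [0.5465, -0.1213, 0.0126]
tool_rot: [-0.009, 0.952, 0.04, 0.303]
wrist_force: [-0.3, -0.0, -1.6]
opening: 0.0419
grasp_force: 29.8
```

```bash
python3 - <<'E'
from ck import *
where(); to_chock((-.07,.012,.0)); print(Rtc.inv().apply([.01,0,0]),Rtc.inv().apply([0,0,-.01]))
E
```

```text
chock(F) pos [-0.0769  0.0068  0.0064] rot [ 0.01  0.18 -0.49] F force [-0.5 -0.  -1.5] g 29.8 op 0.0419 t 6.3
clock 6.3 shift [ 0.0031 -0.0052  0.0088] turn [ 0.22  0.19 -0.44] | F [-0.3 -0.  -1.6] op 0.0419 g 29.8
[ 8.82428672e-03 -4.31351995e-05  4.70426437e-03] [-4.70446201e-03 -8.31362735e-05  8.82389515e-03]
```

Emit:
step_arm(
  motion=[
    [0.03,0.001,-0.003,0.003,0.2,0.2,-0.4],
    [0.03,0.002,-0.005,0.006,0.2,0.2,-0.4],
    [0.03,0.003,-0.005,0.0085,0.2,0.2,-0.4],
    [0.03,0.003,-0.005,0.0085,0.2,0.2,-0.4],
  ],
)

```text
clock: 6.63
tcp_pos: [0.5544, -0.115, 0.0094]
tool_rot: [-0.01, 0.951, 0.045, 0.306]
wrist_force: [-0.2, 0.8, -1.6]
opening: 0.0415
grasp_force: 29.8
```

```bash
python3 - <<'E'
from ck import *
where(); to_chock((-.035,.012,.0))
E
```

```text
chock(F) pos [-0.069   0.0125  0.0022] rot [-0.08 -0.17  0.08] F force [-0.3  0.9 -1.6] g 29.8 op 0.0415 t 6.63
clock 6.63 shift [0.029  0.0003 0.018 ] turn [ 0.03 -0.17  0.11] | F [-0.2  0.8 -1.6] op 0.0415 g 29.8
```

Emit:
step_arm(
  motion=[
    [0.03,-0.0005,0,0.001,0,0,0],
    [0.03,-0.001,0,0.002,0,0,0],
    [0.03,-0.0014,0,0.0028,0,0,0],
  ],
)

```text
clock: 6.88
tcp_pos: [0.5549, -0.1147, 0.008]
tool_rot: [-0.009, 0.95, 0.046, 0.308]
wrist_force: [-32.1, -1.2, 37.7]
opening: 0.0421
grasp_force: 30.0
```

```bash
python3 - <<'E'
from ck import *
where()
E
```

```text
chock(F) pos [-0.0687  0.0128  0.0007] rot [-0.13 -0.33  0.17] F force [-26.9   1.9  41.5] g 30.0 op 0.0421 t 6.88
```

Emit:
step_arm(
  motion=[
    [0.03,0.0005,0,-0.001,0,0,0],
    [0.03,0.0005,0,-0.001,0,0,0],
  ],
)

```text
clock: 7.05
tcp_pos: [0.5546, -0.1146, 0.0081]
tool_rot: [-0.01, 0.951, 0.046, 0.307]
wrist_force: [-0.4, 0.5, -0.8]
opening: 0.0413
grasp_force: 29.8
```

```bash
python3 - <<'E'
from ck import *
where()
E
```

```text
chock(F) pos [-0.069   0.0129  0.0008] rot [-0.1  -0.23  0.13] F force [-0.5  0.6 -0.7] g 29.8 op 0.0413 t 7.05
```

Emit:
step_arm(
  motion=[
    [0.03,0.006,0,0.0032,0,0,0],
    [0.03,0.012,0,0.0064,0,0,0],
    [0.03,0.018,0,0.0096,0,0,0],
    [0.03,0.024,0,0.0128,0,0,0],
    [0.03,0.0265,0,0.0141,0,0,0],
  ],
)

```text
clock: 7.47
tcp_pos: [0.5851, -0.1116, 0.0119]
tool_rot: [-0.01, 0.951, 0.046, 0.307]
wrist_force: [0.3, -0.7, -2.7]
opening: 0.0416
grasp_force: 29.9
```

```bash
python3 - <<'E'
from ck import *
from st import measure
where(); measure()
E
```

```text
chock(F) pos [-0.0381  0.013   0.0007] rot [-0.08 -0.22  0.16] F force [-0.2 -0.7 -2.7] g 29.9 op 0.0416 t 7.47
top {'deck': np.float64(0.0002), 'tin_x': np.float64(0.0333), 'tin_yaw': np.float64(0.3369), 'tin_h': np.float64(0.0303), 'tin_y': np.float64(0.0009), 'len': np.float64(0.1971), 'tamp': [[-64.5, 12.9], [130.8, 185.3]], 'ttop': np.float64(0.0981)}
scene {'deck': np.float64(0.0008), 'tin_x': np.float64(0.0331), 'tin_yaw': np.float64(-0.0352), 'tin_h': np.float64(0.0316), 'tin_y': np.float64(0.0026), 'len': np.float64(0.1975), 'tamp': [[-70.2, 14.1], [134.4, 169.1]], 'ttop': np.float64(0.0981)}
```

Emit:
step_arm(
  motion=[
    [0.03,0.0025,0,0.0016,0,0,0],
    [0.03,0.005,0,0.003,0,0,0],
    [0.03,0.0073,0,0.0044,0,0,0],
    [0.03,0.009,0,0.0053,0,0,0],
    [0.03,0.009,0,0.0053,0,0,0],
  ],
)

```text
clock: 7.98
tcp_pos: [0.5937, -0.1108, 0.0129]
tool_rot: [-0.01, 0.951, 0.045, 0.307]
wrist_force: [-16.6, -0.4, 17.0]
opening: 0.0416
grasp_force: 29.9
```

```bash
python3 - <<'E'
from ck import *
from st import measure
where(); measure()
E
```

```text
chock(F) pos [-0.0294  0.0129  0.0005] rot [-0.1  -0.21  0.12] F force [-14.2   1.2  19. ] g 29.9 op 0.0416 t 7.98
top {'deck': np.float64(0.0003), 'tin_x': np.float64(0.0343), 'tin_yaw': np.float64(0.3578), 'tin_h': np.float64(0.0303), 'tin_y': np.float64(0.0006), 'len': np.float64(0.1971), 'tamp': [[-64.7, 12.9], [185.4, 130.3]], 'ttop': np.float64(0.0976)}
scene {'deck': np.float64(0.0008), 'tin_x': np.float64(0.0341), 'tin_yaw': np.float64(-0.0006), 'tin_h': np.float64(0.0315), 'tin_y': np.float64(0.0027), 'len': np.float64(0.197), 'tamp': [[-61.8, 14.0], [170.5, 133.8]], 'ttop': np.float64(0.0981)}
```

Emit:
step_arm(
  motion=[
    [0.03,0.001,0,0.0004,0,0,0],
    [0.03,0.002,0,0.0009,0,0,0],
    [0.03,0.0027,0,0.0013,0,0,0],
    [0.03,0.0027,0,0.0013,0,0,0],
  ],
)

```text
clock: 8.42
tcp_pos: [0.596, -0.1106, 0.0132]
tool_rot: [-0.01, 0.951, 0.045, 0.306]
wrist_force: [-22.5, -1.9, 21.2]
opening: 0.0418
grasp_force: 29.9
```

```bash
python3 - <<'E'
from ck import *
from st import measure
where(); measure()
E
```

```text
chock(F) pos [-0.0271  0.0129  0.0005] rot [-0.1  -0.18  0.1 ] F force [-19.6   0.3  23.9] g 29.9 op 0.0418 t 8.42
top {'deck': np.float64(-0.0001), 'tin_x': np.float64(0.0365), 'tin_yaw': np.float64(0.3417), 'tin_h': np.float64(0.0305), 'tin_y': np.float64(0.0011), 'len': np.float64(0.1961), 'tamp': [[-64.7, 11.9], [186.5, 130.3]], 'ttop': np.float64(0.098)}
scene {'deck': np.float64(0.0009), 'tin_x': np.float64(0.0364), 'tin_yaw': np.float64(-0.046), 'tin_h': np.float64(0.0316), 'tin_y': np.float64(0.0027), 'len': np.float64(0.1968), 'tamp': [[-61.1, 11.9], [183.3, 132.4]], 'ttop': np.float64(0.0979)}
```

Emit:
step_arm(
  motion=[
    [0.046,0,0,0,0,0,0],
    [0.05,0,0,0,0,0,0],
    [0.056,0,0,0,0,0,0],
    [0.056,0,0,0,0,0,0],
    [0.056,0,0,0,0,0,0],
  ],
)

```text
clock: 8.93
tcp_pos: [0.5974, -0.11, 0.0126]
tool_rot: [-0.01, 0.951, 0.046, 0.306]
wrist_force: [-0.1, -0.2, -0.9]
opening: 0.0561
grasp_force: 0.0
```

```bash
python3 - <<'E'
from ck import *
from st import measure
where(); measure()
E
```

```text
chock(F) pos [-0.0257  0.0133 -0.0003] rot [-0.04 -0.15  0.16] F force [-0.3 -0.1 -0.9] g 0.0 op 0.0561 t 8.93
top {'deck': np.float64(0.0003), 'tin_x': np.float64(0.0366), 'tin_yaw': np.float64(0.3461), 'tin_h': np.float64(0.0304), 'tin_y': np.float64(0.0006), 'len': np.float64(0.1965), 'tamp': [[-64.5, 12.6], [186.2, 130.9]], 'ttop': np.float64(0.0977)}
scene {'deck': np.float64(0.0009), 'tin_x': np.float64(0.0364), 'tin_yaw': np.float64(-0.0676), 'tin_h': np.float64(0.0315), 'tin_y': np.float64(0.0027), 'len': np.float64(0.1969), 'tamp': [[-67.0, 19.1], [127.0, 180.4]], 'ttop': np.float64(0.0981)}
```

Emit:
step_arm(
  motion=[
    [0.056,0,0,-0.015,0,0,0],
    [0.056,0,0,-0.045,0,0,0],
    [0.06,0,0,-0.08,0,0,0],
    [0.06,0.02,0,-0.11,0,0,0],
    [0.06,0.03,0,-0.13,0,0,0],
  ],
)

```text
clock: 9.45
tcp_pos: [0.5458, -0.1146, 0.1384]
tool_rot: [-0.009, 0.951, 0.045, 0.307]
wrist_force: [1.5, -0.4, 1.6]
opening: 0.06
grasp_force: 0.0
```

```bash
python3 - <<'E'
from ck import *
from st import measure
s=state(); measure(names=('scene',))
p,d,ci=cap('wrist'); P=cloud(d,ci); S=F.inv().apply((P-O).reshape(-1,3)).reshape(400,640,3); np.savez('w6.npz',p=p,d=d)
cv2.imwrite('pics/w6.png',p[:,:,::-1])
E
```

```text
clock 9.45
joint_pos [-0.4437 -0.2202  2.3828  0.6391  0.5087  0.5411]
tcp_pos [ 0.5458 -0.1146  0.1384]
tool_rot [-0.0089  0.9507  0.0453  0.3068]
wrist_force [ 1.499  -0.4465  1.6119]
opening 0.06
grasp_force 0.0
scene {'deck': np.float64(0.0009), 'tin_x': np.float64(0.0364), 'tin_yaw': np.float64(-0.053), 'tin_h': np.float64(0.0315), 'tin_y': np.float64(0.0026), 'len': np.float64(0.197), 'tamp': [[-12.3, -40.8], [33.7, 29.0]], 'ttop': np.float64(0.0908)}
```

View pics/w6.png

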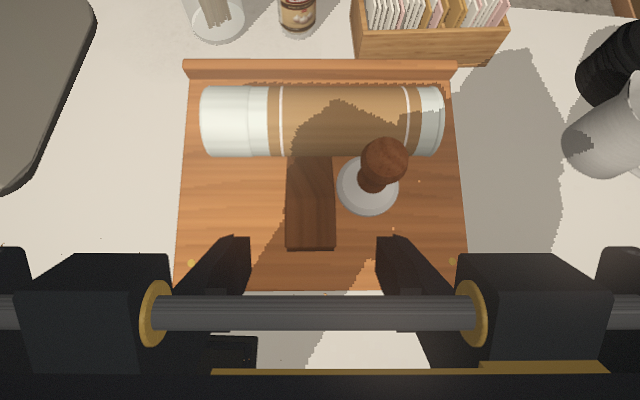

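The wrist view shows the chock (310,205) snug under the tin, the tamper base at (367,187) and grip top at (384,158) beside it with a gap, and the tin straight. Next comes the tamper.

```bash
python3 - <<'E'
from ck import *
z=np.load('w6.npz'); p,d=z['p'],z['d']; ci=ctrl.camera_info('wrist'); S=F.inv().apply((cloud(d,ci)-O).reshape(-1,3)).reshape(400,640,3)
m=(abs(S[...,0])<.06)&(S[...,1]<-.0)&(S[...,1]>-.09)
g=S[m&(S[...,2]>.07)&(S[...,2]<.1)]; print('grip',cv2.minEnclosingCircle((g[:,:2]*1000).astype(np.float32)),np.median(g,0))
hsv=cv2.cvtColor(p,cv2.COLOR_RGB2HSV); b=S[m&(S[...,2]<.012)&(S[...,2]>.003)&(hsv[...,1]<60)&(S[...,0]<0)]
print('base',len(b),cv2.minEnclosingCircle((b[:,:2]*1000).astype(np.float32)),b.min(0),b.max(0))
Rt=F*Ro.from_euler('x',180,degrees=True)
goto(O+F.apply([-.0145,-.041,.15]),Rt)
goto(O+F.apply([-.0145,-.041,.068]),Rt)
E
```

```text
grip ((-15.296163558959961, -39.85078430175781), 17.32847023010254) [-0.01834827 -0.03803313  0.08671525]
base 603 ((-15.807819366455078, -40.2435417175293), 28.978801727294922) [-0.04372811 -0.0691401   0.00315304] [-0.00024312 -0.01128695  0.01199398]
clock 9.55 shift [0.0429 0.0526 0.0441] turn [  0.85 -28.71   0.13] | F [0.1 0.3 1.2] op 0.0603 g 0.0
clock 9.55 shift [0.0036 0.0514 0.116 ] turn [  0.85 -28.71   0.13] | F [0.1 0.3 1.2] op 0.0603 g 0.0
```

Emit:
step_arm(
  motion=[
    [0.06,0.009,0.01,0.002,0.2,-6,0],
    [0.06,0.018,0.02,0.008,0.4,-12,0],
    [0.06,0.026,0.032,0.018,0.5,-18,0.1],
    [0.06,0.035,0.043,0.03,0.7,-24,0.1],
    [0.06,0.043,0.052,0.044,0.8,-28.7,0.1],
  ],
)

```text
clock: 9.97
tcp_pos: [0.6131, -0.1606, 0.1256]
tool_rot: [-0.005, 0.997, 0.048, 0.059]
wrist_force: [0.7, -0.4, -0.4]
opening: 0.0603
grasp_force: 0.0
```

Emit:
step_arm(
  motion=[
    [0.06,0,0,0,0,0,0],
    [0.06,0,0,0,0,0,0],
    [0.06,0,0,0,0,0,0],
  ],
)

```text
clock: 10.22
tcp_pos: [0.6098, -0.159, 0.123]
tool_rot: [-0.006, 0.997, 0.048, 0.059]
wrist_force: [-0.7, 0.1, -0.7]
opening: 0.0598
grasp_force: 0.0
```

```bash
python3 - <<'E'
from ck import *
goto(O+F.apply([-.0155,-.0403,.068]),F*Ro.from_euler('x',180,degrees=True))
E
```

```text
clock 10.22 shift [0.0051 0.0037 0.0731] turn [-0.42  0.66  0.03] | F [-0.7  0.1 -0.7] op 0.0598 g 0.0
```

Emit:
step_arm(
  motion=[
    [0.06,0.003,0.002,0.015,-0.4,0.7,0],
    [0.06,0.005,0.004,0.035,-0.4,0.7,0],
    [0.06,0.005,0.004,0.055,-0.4,0.7,0],
    [0.06,0.005,0.004,0.069,-0.4,0.7,0],
    [0.06,0.005,0.004,0.073,-0.4,0.7,0],
  ],
)

```text
clock: 10.63
tcp_pos: [0.6218, -0.1613, 0.0511]
tool_rot: [-0.003, 0.997, 0.048, 0.065]
wrist_force: [-0.9, 0.6, -0.4]
opening: 0.0599
grasp_force: 0.0
```

```bash
python3 - <<'E'
from ck import *
goto(O+F.apply([-.0155,-.0403,.068]),F*Ro.from_euler('x',180,degrees=True))
E
```

```text
clock 10.63 shift [ 0.0019 -0.0002  0.0003] turn [ 0.01 -0.   -0.03] | F [-0.9  0.6 -0.4] op 0.0599 g 0.0
```

Emit:
step_arm(
  motion=[
    [0.045,0.001,0,0,0,0,0],
    [0.03,0.001,0,0,0,0,0],
    [0.02,0.001,0,0,0,0,0],
    [0.02,0.001,0,0,0,0,0],
    [0.02,0.001,0,0,0,0,0],
  ],
  newtons=25,
)

```text
clock: 11.05
tcp_pos: [0.6271, -0.1621, 0.0554]
tool_rot: [-0.002, 0.997, 0.048, 0.068]
wrist_force: [-0.8, 1.8, 3.7]
opening: 0.0322
grasp_force: 24.7
```

Emit:
step_arm(
  motion=[
    [0.02,0,0,0,0,0,0],
    [0.02,0,0,0,0,0,0],
  ],
)

```text
clock: 11.22
tcp_pos: [0.6272, -0.162, 0.0554]
tool_rot: [-0.002, 0.997, 0.048, 0.068]
wrist_force: [-1.7, 3.2, 6.9]
opening: 0.0318
grasp_force: 24.6
```

```bash
python3 - <<'E'
from ck import *
from st import measure
s=state();measure(names=('scene',)); print(F.inv().apply(s['tcp_pos']-.046*rmat(s).as_matrix()[:,2]-O))
E
```

```text
clock 11.2167
joint_pos [-0.3209  0.2752  1.9106  0.0713  0.8316  1.1093]
tcp_pos [ 0.6272 -0.162   0.0554]
tool_rot [-0.002   0.9965  0.0478  0.0679]
wrist_force [-1.6638  3.2426  6.8502]
opening 0.0318
grasp_force 24.5851
scene {'deck': np.float64(0.0008), 'tin_x': np.float64(0.0361), 'tin_yaw': np.float64(-0.101), 'tin_h': np.float64(0.0317), 'tin_y': np.float64(0.0027), 'len': np.float64(0.1969), 'tamp': [[-11.8, -43.3], [32.7, 64.5]], 'ttop': np.float64(0.0957)}
[-0.0119 -0.0417  0.0719]
```

Emit:
step_arm(
  motion=[
    [0.02,-0.003,0,-0.0006,0,0,0],
    [0.02,-0.009,0,-0.0008,0,0,0],
    [0.02,-0.016,0,-0.001,0,0,0],
    [0.02,-0.024,0,-0.001,0,0,0],
    [0.02,-0.03,0,-0.001,0,0,0],
  ],
)

```text
clock: 11.68
tcp_pos: [0.6006, -0.1662, 0.0552]
tool_rot: [-0.001, 0.996, 0.048, 0.071]
wrist_force: [1.2, 2.4, 12.3]
opening: 0.0315
grasp_force: 24.4
```

```bash
python3 - <<'E'
from ck import *
from st import measure
s=state();measure(names=('scene',)); print(F.inv().apply(s['tcp_pos']-.046*rmat(s).as_matrix()[:,2]-O))
E
```

```text
clock 11.6833
joint_pos [-0.3424  0.2297  1.97    0.0763  0.8114  1.0837]
tcp_pos [ 0.6006 -0.1662  0.0552]
tool_rot [-0.0006  0.9963  0.0477  0.0714]
wrist_force [ 1.2178  2.372  12.2886]
opening 0.0315
grasp_force 24.4262
scene {'deck': np.float64(0.0009), 'tin_x': np.float64(0.0381), 'tin_yaw': np.float64(0.0742), 'tin_h': np.float64(0.0313), 'tin_y': np.float64(0.0027), 'len': np.float64(0.1968), 'tamp': [[-38.9, -43.0], [64.5, 29.9]], 'ttop': np.float64(0.0981)}
[-0.0389 -0.0431  0.0752]
```

Emit:
step_arm(
  motion=[
    [0.02,-0.002,0,-0.008,0,0,0],
    [0.02,-0.004,0,-0.02,0,0,0],
    [0.02,-0.006,0,-0.04,0,0,0],
    [0.02,-0.006,0,-0.06,0,0,0],
    [0.02,-0.006,0,-0.06,0,0,0],
  ],
)

```text
clock: 12.15
tcp_pos: [0.5835, -0.1673, 0.1127]
tool_rot: [-0.001, 0.996, 0.048, 0.069]
wrist_force: [2.3, -0.9, -3.1]
opening: 0.0312
grasp_force: 24.9
```

```bash
python3 - <<'E'
from ck import *
from st import measure
s=state();measure()
p,d,ci=cap('scene'); q,_,_=cap('wrist')
o=np.zeros((600,480,3),np.uint8); o[:300]=cv2.resize(p[110:310,210:530],(480,300)); o[300:]=cv2.resize(q,(480,300))
cv2.imwrite('pics/c9.png',o[:,:,::-1])
E
```

```text
clock 12.15
joint_pos [-0.3535  0.1379  1.9579  0.0696  0.9211  1.0829]
tcp_pos [ 0.5835 -0.1673  0.1127]
tool_rot [-0.001   0.9965  0.0477  0.0687]
wrist_force [ 2.2627 -0.8794 -3.1009]
opening 0.0312
grasp_force 24.9297Traceback (most recent call last):
  File "<stdin>", line 3, in <module>
  File "st.py", line 17, in measure
    if verbose: print(n,{k:(np.round(x,4) if not isinstance(x,tuple) else np.round(x,1).tolist()) for k,x in out[n].items()})
                            ~~~~~~~~^^^^^
    return _wrapfunc(a, 'round', decimals=decimals, out=out)
    return _wrapit(obj, method, *args, **kwds)
    result = getattr(arr, method)(*args, **kwds)
TypeError: unsupported operand type(s) for *: 'NoneType' and 'float'
```

```bash
sed -i 's/isinstance(x,tuple) else np.round(x,1).tolist()/isinstance(x,(tuple,type(None))) else x/' st.py; python3 - <<'E'
from ck import *
from st import measure
measure()
p,d,ci=cap('scene'); q,_,_=cap('wrist')
o=np.zeros((600,480,3),np.uint8); o[:300]=cv2.resize(p[110:310,210:530],(480,300)); o[300:]=cv2.resize(q,(480,300))
cv2.imwrite('pics/c9.png',o[:,:,::-1])
# mat
for n in('scene','top'):
    p,d,ci=cap(n); P=cloud(d,ci); hsv=cv2.cvtColor(p,cv2.COLOR_RGB2HSV)
    m=((P[...,2]>.0025)&(P[...,2]<.012)&(abs(P[...,0]-.43)<.09)&(abs(P[...,1])<.12)&(hsv[...,2]<85)).astype(np.uint8)
    m=cv2.morphologyEx(m,cv2.MORPH_OPEN,np.ones((3,3))); c=max(cv2.findContours(m,0,1)[0],key=cv2.contourArea)
    uv=c.reshape(-1,2); X=onplane(ci,uv,np.array([0,0,1.]),.006); print(n,cv2.minAreaRect((X[:,:2]*1000).astype(np.float32)))
E
```

```text
top {'deck': np.float64(0.0003), 'tin_x': np.float64(0.0361), 'tin_yaw': np.float64(0.0507), 'tin_h': np.float64(0.0304), 'tin_y': np.float64(0.0008), 'len': np.float64(0.1976), 'tamp': None, 'ttop': None}
scene {'deck': np.float64(0.0007), 'tin_x': np.float64(0.0367), 'tin_yaw': np.float64(0.0505), 'tin_h': np.float64(0.0313), 'tin_y': np.float64(0.0027), 'len': np.float64(0.1969), 'tamp': ((-21.234786987304688, -38.80866241455078), (39.80968475341797, 49.04658126831055)), 'ttop': np.float64(0.0947)}
scene ((434.03082275390625, -8.250999450683594), (100.89290618896484, 137.86700439453125), 3.229253053665161)
top ((476.2774353027344, -60.53086853027344), (15.314135551452637, 25.557235717773438), 0.7217907905578613)
```

View pics/c9.png

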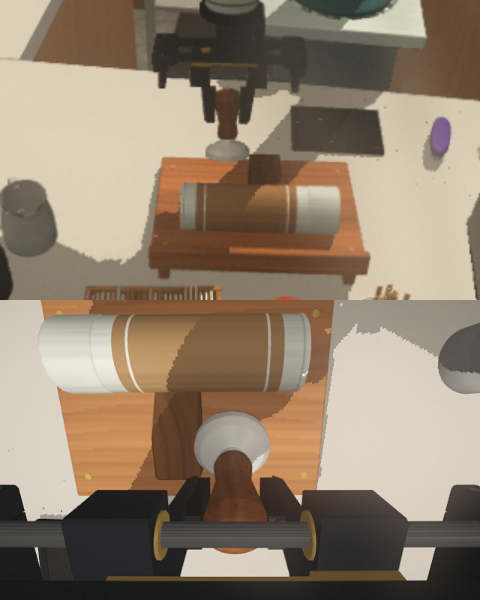

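The composite shows the tin straight on the chock alone, and the tamper hanging between the fingers (base at (228,150) above, (232,440) below), with its base swung forward relative to the tool. I measure its axis so I can set it down upright.

```bash
cat > tm.py <<'E'
from ck import *
from scipy.optimize import least_squares
def tamper(names=('scene','wrist')):
    s=ctrl.sense(); R=rmat(s).as_matrix(); A=[]
    for n in names:
        p,d,ci=cap(n); T=((cloud(d,ci)-s['tcp_pos'])@R).reshape(-1,3); c=p.reshape(-1,3).astype(int)
        col=((c.max(1)-c.min(1))>25)|(c.max(1)>90)     # wood or steel, not black fingers
        # keep to the hanging tamper: around grasp axis, above deck
        W=T@R.T+s['tcp_pos']; h=F.inv().apply(W-O)[:,2]; far=(F.inv().apply(W-O)[:,0]<-.115)
        k=(abs(T[:,0])<.06)&(abs(T[:,1])<.036)&(T[:,2]>-.085)&(T[:,2]<.045)&col&((h>.012)|far)&(W[:,2]>.012)
        t=T[k]; print(n,len(t)); A.append(t[np.random.default_rng(0).choice(len(t),min(len(t),700),0)] if len(t) else t)
    A=np.vstack(A)
    def f(v): # base centre v0:3 in tool frame, axis = up (tool -z) tilted by v3 (x), v4 (y)
        a=np.array([v[3],v[4],-1.]);a/=np.linalg.norm(a); w=A-v[:3]; h=w@a; r=np.linalg.norm(w-np.outer(h,a),axis=1)
        e=np.interp(h,[0,8e-3,.025,.03,.06,.086,.09],[.029,.029,.0135,.0135,.0155,.0165,.012]); return np.r_[r-e,1*np.clip(-h,0,None),np.clip(h-.09,0,None)]
    b=None
    for tx in(-.4,0,.4):
        q=least_squares(f,[0,0,.025,tx,0],loss='soft_l1',f_scale=.002)
        if b is None or q.cost<b.cost:b=q
    v=b.x; a=np.array([v[3],v[4],-1.]);a/=np.linalg.norm(a); aw=R@a
    print('base(tool)',v[:3].round(4),'axis tool tilt deg x,y',np.degrees(np.arctan(v[3:])).round(2),'world axis',aw.round(3),'world tilt x,y deg',np.degrees([aw[0],aw[1]]).round(1),'base world',(R@v[:3]+s['tcp_pos']).round(4),'med res',np.median(abs(f(v))).round(4))
    return v,R,s
if __name__=='__main__': tamper(('scene',)); tamper(('wrist',)); tamper()
E
python3 tm.py
```

```text
scene 860
base(tool) [ 0.0189 -0.0024  0.0216] axis tool tilt deg x,y [-18.58   2.35] world axis [-0.434 -0.08   0.898] world tilt x,y deg [-24.8  -4.6] base world [ 0.6025 -0.1614  0.0885] med res 0.0
wrist 12062
base(tool) [ 0.02   -0.0023  0.0215] axis tool tilt deg x,y [-18.17   2.26] world axis [-0.428 -0.078  0.901] world tilt x,y deg [-24.5  -4.4] base world [ 0.6039 -0.1615  0.0891] med res 0.0
scene 856
wrist 12135
base(tool) [ 0.0194 -0.0023  0.0215] axis tool tilt deg x,y [-18.14   2.35] world axis [-0.428 -0.079  0.9  ] world tilt x,y deg [-24.5  -4.5] base world [ 0.6036 -0.1616  0.0893] med res 0.0
```

```bash
cat > pl.py <<'E'
from tm import *
def plan(v,R,s,B):
    a=np.array([v[3],v[4],-1.]);a/=np.linalg.norm(a); aw=R@a
    q=Ro.align_vectors([[0,0,1.]],[aw])[0]; ax=np.cross(aw,[0,0,1]); ang=np.arctan2(np.linalg.norm(ax),aw[2]); q=Ro.from_rotvec(ax/np.linalg.norm(ax)*ang)
    Rn=q*Ro.from_matrix(R); T=np.array(B)-Rn.apply(v[:3]); R0=Ro.from_matrix(R)
    print('B',B,'shift',R0.inv().apply(T-s['tcp_pos']).round(4),'turn',(R0.inv()*Rn).as_rotvec(degrees=True).round(2)); return Rn,T
if __name__=='__main__':
    v,R,s=tamper(); plan(v,R,s,(.50,-.15,.12)); plan(v,R,s,(.434,-.008,.05))
E
python3 pl.py
```

```text
scene 863
wrist 12208
base(tool) [ 0.0194 -0.0024  0.0217] axis tool tilt deg x,y [-18.22   2.16] world axis [-0.43  -0.076  0.9  ] world tilt x,y deg [-24.6  -4.3] base world [ 0.6041 -0.1617  0.0898] med res 0.0
B (0.5, -0.15, 0.12) shift [-0.0862 -0.0223 -0.0499] turn [ -2.   -25.81  -0.31]
B (0.434, -0.008, 0.05) shift [-0.1471 -0.1701  0.0123] turn [ -2.   -25.81  -0.31]
```

Emit:
step_arm(
  motion=[
    [0.02,-0.02,-0.004,-0.02,-0.4,-5,0],
    [0.02,-0.04,-0.009,-0.035,-0.8,-10,-0.1],
    [0.02,-0.06,-0.014,-0.045,-1.2,-16,-0.2],
    [0.02,-0.075,-0.018,-0.05,-1.6,-21,-0.2],
    [0.02,-0.086,-0.022,-0.05,-2,-25.8,-0.3],
  ],
)

```text
clock: 13.22
tcp_pos: [0.49, -0.1535, 0.15]
tool_rot: [0.027, 0.986, 0.048, -0.156]
wrist_force: [0.0, 0.7, -4.1]
opening: 0.0315
grasp_force: 25.0
```

Emit:
step_arm(
  motion=[
    [0.02,0,0,0,0,0,0],
  ],
)

```text
clock: 13.3
tcp_pos: [0.4896, -0.152, 0.1466]
tool_rot: [0.026, 0.986, 0.049, -0.158]
wrist_force: [0.1, 0.2, -6.1]
opening: 0.0312
grasp_force: 25.0
```

```bash
python3 - <<'E'
from pl import *
v,R,s=tamper(); plan(v,R,s,(.434,-.008,.04)); print(s['clock'],s['opening'],s['grasp_force'],s['wrist_force'],s['joint_pos'])
for n in('scene','top'):
    p,d,ci=cap(n); P=cloud(d,ci); 
    m=((P[...,2]>.0025)&(P[...,2]<.012)&(abs(P[...,0]-.43)<.075)&(abs(P[...,1]+.008)<.095)&(p.max(2)<100)).astype(np.uint8)
    c=max(cv2.findContours(m,0,1)[0],key=cv2.contourArea)
    X=onplane(ci,c.reshape(-1,2),np.array([0,0,1.]),.006); print(n,m.sum(),cv2.minAreaRect((X[:,:2]*1000).astype(np.float32)))
E
```

```text
scene 733
wrist 11619
base(tool) [ 0.0193 -0.0025  0.0215] axis tool tilt deg x,y [-18.44   2.35] world axis [-0.003 -0.004  1.   ] world tilt x,y deg [-0.2 -0.2] base world [ 0.5009 -0.1493  0.1201] med res 0.0
B (0.434, -0.008, 0.04) shift [-0.0256 -0.1504  0.0872] turn [-0.19 -0.17  0.06]
13.3 0.03115420115624453 24.952471240831073 [ 0.08398518  0.19596122 -6.11287873] [-0.24965745  0.21917584  1.8239492  -0.14335726  1.38935985  1.26805013]
scene 1726 ((434.2672119140625, -8.387481689453125), (104.02630615234375, 138.1940155029297), 3.7916626930236816)
top 214 ((410.6626281738281, -63.5633544921875), (50.07225036621094, 35.31011199951172), 0.606048047542572)
```

Emit:
step_arm(
  motion=[
    [0.02,-0.004,-0.03,0.005,0,0,0],
    [0.02,-0.01,-0.065,0.02,0,0,0],
    [0.02,-0.015,-0.1,0.035,0,0,0],
    [0.02,-0.02,-0.13,0.05,0,0,0],
    [0.02,-0.0235,-0.15,0.065,-0.2,-0.2,0],
  ],
)

```text
clock: 13.92
tcp_pos: [0.4306, -0.0086, 0.0876]
tool_rot: [0.027, 0.986, 0.048, -0.157]
wrist_force: [0.2, 0.6, -4.4]
opening: 0.0315
grasp_force: 25.0
```

Emit:
step_arm(
  motion=[
    [0.02,0,0,0,0,0,0],
    [0.02,0,0,0,0,0,0],
  ],
)

```text
clock: 14.08
tcp_pos: [0.4303, -0.0101, 0.0873]
tool_rot: [0.028, 0.986, 0.049, -0.158]
wrist_force: [-0.2, -0.6, -4.3]
opening: 0.0316
grasp_force: 25.0
```

```bash
python3 - <<'E'
from pl import *
z=np.load('top0.npz'); p,d=z['p'],z['d']; ci=ctrl.camera_info('top'); P=cloud(d,ci)
m=((P[...,2]>.0015)&(P[...,2]<.012)&(abs(P[...,0]-.43)<.075)&(abs(P[...,1]+.008)<.095)&(p.max(2)<60)).astype(np.uint8)
m=cv2.morphologyEx(m,cv2.MORPH_OPEN,np.ones((3,3))); c=max(cv2.findContours(m,0,1)[0],key=cv2.contourArea)
X=onplane(ci,c.reshape(-1,2),np.array([0,0,1.]),.006); print('mat top0',m.sum(),cv2.minAreaRect((X[:,:2]*1000).astype(np.float32)))
v,R,s=tamper(); plan(v,R,s,(.433,-.008,.016)); plan(v,R,s,(.433,-.008,.006)); print(s['clock'],s['opening'],s['wrist_force'])
E
```

```text
mat top0 1762 ((432.4928283691406, -10.580215454101562), (98.55270385742188, 138.4387969970703), 3.1454288959503174)
scene 625
wrist 11625
base(tool) [ 0.0195 -0.0015  0.0208] axis tool tilt deg x,y [-17.58   1.8 ] world axis [0.012 0.011 1.   ] world tilt x,y deg [0.7 0.6] base world [ 0.4421 -0.0083  0.0613] med res 0.0
B (0.433, -0.008, 0.016) shift [ 0.0054 -0.0028  0.0461] turn [ 0.54  0.76 -0.15]
B (0.433, -0.008, 0.006) shift [ 0.0085 -0.0032  0.0555] turn [ 0.54  0.76 -0.15]
14.0833 0.0315551688397956 [-0.24728909 -0.60374658 -4.28447004]
```

Emit:
step_arm(
  motion=[
    [0.02,0.001,-0.001,0.012,0.2,0.3,0],
    [0.02,0.003,-0.001,0.026,0.3,0.4,0],
    [0.02,0.005,-0.001,0.038,0.3,0.4,0],
    [0.02,0.006,-0.001,0.044,0.3,0.4,0],
    [0.02,0.006,-0.001,0.045,0.3,0.4,0],
  ],
)

```text
clock: 14.6
tcp_pos: [0.4223, -0.0127, 0.0421]
tool_rot: [0.025, 0.986, 0.048, -0.156]
wrist_force: [-0.8, 0.2, -3.8]
opening: 0.0318
grasp_force: 25.0
```

```bash
python3 - <<'E'
from pl import *
v,R,s=tamper(('scene',));v,R,s=tamper(); plan(v,R,s,(.4335,-.0095,.006)); print(s['clock'],s['opening'],s['wrist_force'])
E
```

```text
scene 589
base(tool) [ 0.0192 -0.0028  0.0221] axis tool tilt deg x,y [-18.63   1.36] world axis [-0.012  0.011  1.   ] world tilt x,y deg [-0.7  0.6] base world [ 0.4335 -0.0098  0.0151] med res 0.0
scene 597
wrist 11521
base(tool) [ 0.0191 -0.0027  0.021 ] axis tool tilt deg x,y [-17.79   1.89] world axis [0.003 0.004 1.   ] world tilt x,y deg [0.2 0.2] base world [ 0.4341 -0.0095  0.0166] med res 0.0
B (0.4335, -0.0095, 0.006) shift [ 0.0027 -0.0004  0.0103] turn [ 0.18  0.21 -0.05]
14.65 0.03172815705657394 [ 0.36809411 -0.50910938 -4.68445106]
```

Emit:
step_arm(
  motion=[
    [0.02,0.001,0,0.0025,0,0,0],
    [0.02,0.0015,0,0.005,0,0,0],
    [0.02,0.002,0,0.007,0,0,0],
    [0.02,0.0025,0,0.008,0,0,0],
  ],
)

```text
clock: 15.08
tcp_pos: [0.4229, -0.0123, 0.0345]
tool_rot: [0.025, 0.986, 0.048, -0.155]
wrist_force: [-0.1, 0.7, -5.4]
opening: 0.0315
grasp_force: 25.0
```

Emit:
step_arm(
  motion=[
    [0.02,0.0003,0,0.001,0,0,0],
    [0.02,0.0003,0,0.001,0,0,0],
  ],
)

```text
clock: 15.25
tcp_pos: [0.4227, -0.0123, 0.0334]
tool_rot: [0.025, 0.986, 0.048, -0.155]
wrist_force: [-0.1, -0.2, -4.0]
opening: 0.0317
grasp_force: 25.0
```

Emit:
step_arm(
  motion=[
    [0.02,0.0003,0,0.001,0,0,0],
    [0.02,0.0003,0,0.001,0,0,0],
  ],
)

```text
clock: 15.42
tcp_pos: [0.4228, -0.0124, 0.0325]
tool_rot: [0.025, 0.986, 0.048, -0.155]
wrist_force: [0.3, 0.6, -5.5]
opening: 0.0317
grasp_force: 25.0
```

Emit:
step_arm(
  motion=[
    [0.02,0.0002,0,0.0005,0,0,0],
    [0.02,0.0002,0,0.0005,0,0,0],
  ],
)

```text
clock: 15.58
tcp_pos: [0.4229, -0.0124, 0.032]
tool_rot: [0.025, 0.986, 0.048, -0.155]
wrist_force: [-0.9, -0.5, -4.9]
opening: 0.0318
grasp_force: 25.0
```

Emit:
step_arm(
  motion=[
    [0.02,0.0002,0,0.0006,0,0,0],
    [0.02,0.0002,0,0.0006,0,0,0],
  ],
)

```text
clock: 15.75
tcp_pos: [0.4229, -0.0125, 0.0314]
tool_rot: [0.025, 0.986, 0.048, -0.155]
wrist_force: [-0.3, 0.2, -5.0]
opening: 0.0316
grasp_force: 25.0
```

Emit:
step_arm(
  motion=[
    [0.02,0.0002,0,0.0005,0,0,0],
    [0.02,0.0002,0,0.0005,0,0,0],
  ],
)

```text
clock: 15.92
tcp_pos: [0.4232, -0.0125, 0.0312]
tool_rot: [0.025, 0.986, 0.048, -0.155]
wrist_force: [0.2, -0.3, -1.8]
opening: 0.0314
grasp_force: 24.9
```

Emit:
step_arm(
  motion=[
    [0.02,0.0001,0,0.0004,0,0,0],
    [0.033,0.0001,0,0.0004,0,0,0],
    [0.036,0.0001,0,0.0004,0,0,0],
    [0.044,0.0001,0,0.0004,0,0,0],
    [0.06,0.0001,0,0.0004,0,0,0],
  ],
)

```text
clock: 16.33
tcp_pos: [0.4231, -0.0125, 0.0306]
tool_rot: [0.025, 0.986, 0.048, -0.155]
wrist_force: [0.1, 0.4, 0.0]
opening: 0.0475
grasp_force: 0.0
```

Emit:
step_arm(
  motion=[
    [0.07,0,0,0,0,0,0],
    [0.07,0,0,0,0,0,0],
    [0.07,0,0,0,0,0,0],
  ],
)

```text
clock: 16.58
tcp_pos: [0.4229, -0.0125, 0.0304]
tool_rot: [0.025, 0.986, 0.048, -0.155]
wrist_force: [0.1, 0.5, 0.3]
opening: 0.0668
grasp_force: 0.0
```

```bash
python3 - <<'E'
from pl import *
v,R,s=tamper(); print(s['clock'],s['opening'],s['wrist_force'])
E
```

```text
scene 569
wrist 11233
base(tool) [ 0.0189 -0.0027  0.021 ] axis tool tilt deg x,y [-17.95   2.51] world axis [ 0.001 -0.007  1.   ] world tilt x,y deg [ 0.  -0.4] base world [ 0.4341 -0.0095  0.0045] med res 0.0
16.5833 0.06684663555246663 [0.13260188 0.48871165 0.25667441]
```

Emit:
step_arm(
  motion=[
    [0.07,0,0,-0.01,0,0,0],
    [0.07,0,0,-0.03,0,0,0],
    [0.07,0,0,-0.06,0,0,0],
    [0.07,0,0,-0.1,0,0,0],
    [0.07,0,0,-0.14,0,0,0],
  ],
)

```text
clock: 17.1
tcp_pos: [0.4648, -0.0033, 0.1651]
tool_rot: [0.025, 0.986, 0.048, -0.156]
wrist_force: [0.9, 0.5, 0.3]
opening: 0.07
grasp_force: 0.0
```

Emit:
step_arm(
  motion=[
    [0.07,0,0,0,0,0,0],
    [0.07,0,0,0,0,0,0],
  ],
)

```text
clock: 17.27
tcp_pos: [0.4686, -0.0033, 0.167]
tool_rot: [0.025, 0.987, 0.048, -0.151]
wrist_force: [0.5, 0.3, -0.2]
opening: 0.0699
grasp_force: 0.0
```

```bash
python3 - <<'E'
from h import *
from st import measure
state(); measure(('scene',))
p,d,ci=cap('scene'); q,_,_=cap('wrist')
o=np.zeros((600,480,3),np.uint8); o[:300]=cv2.resize(p[110:310,210:530],(480,300)); o[300:]=cv2.resize(q,(480,300))
cv2.imwrite('pics/c10.png',o[:,:,::-1])
E
```

```text
clock 17.2667
joint_pos [-0.0081  0.1288  1.887  -0.0678  1.4265  1.4847]
tcp_pos [ 0.4686 -0.0033  0.167 ]
tool_rot [ 0.0254  0.987   0.0484 -0.1511]
wrist_force [ 0.4922  0.3235 -0.2416]
opening 0.0699
grasp_force 0.0
scene {'deck': np.float64(0.0008), 'tin_x': np.float64(0.0366), 'tin_yaw': np.float64(0.1122), 'tin_h': np.float64(0.0313), 'tin_y': np.float64(0.0027), 'len': np.float64(0.1968), 'tamp': None, 'ttop': None}
```

View pics/c10.png

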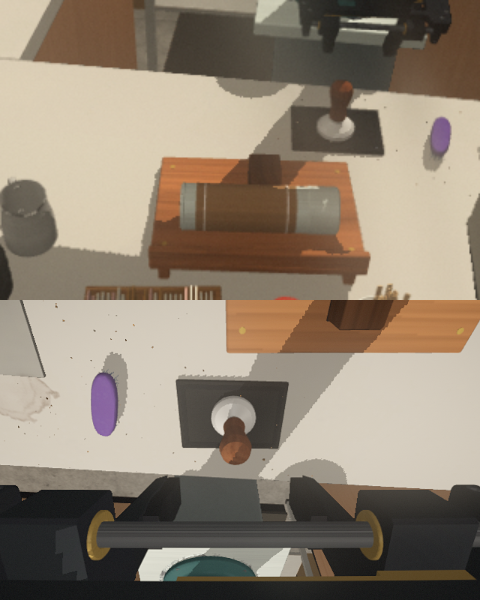

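The tamper stands upright mid-mat (base (335,127) in the scene view, (233,416) in the wrist view). The tin lies straight on the chock alone, 3.4 mm from where it started, and the gripper is clear.

```bash
python3 -c "
from rig import ctrl
print(ctrl.job_done())"
```

```text
the job is handed in; nothing more can be done
None
```

The job is handed in at about 17 s on the robot clock: the chock alone holds the tin, straight across the stand and about 3.4 mm uphill of where it lay, and the tamper stands upright in the middle of the mat.

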